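Strip the paddles out of the glaze mixer

TASK

Clear down the glaze mixer: throw its drive lever into the notch marked by the round stud, then push the wooden wedge in to prop the sprung shutter open, draw every paddle out by turning its blade in line with the slot in the guard, and hang each one upright by its collar in the slots of the wooden rack. When all the paddles hang there, pull the wedge out so that the shutter springs shut and lay it flat on the cork mat again, leaving the other things on the bench where they are.

Things in the scene. Friction and masses are not known exactly. Their poses are not given: they have to be found in the camera images.
- mixer: Fixed blue trough, 120 (x) by 475 mm (y), an aluminium guard plate as its top at z = 100 mm. Origin on the bench; x away from the robot, y along the row of slots. Four slots along x, 64 mm long, 14 mm wide, centred at x = 0, y = -105, -35, 35, 105 mm; at each centre four lugs 6 mm high keep a paddle's collar within about 2 mm. Blades hang free below.
- wedge_gap (a point): On the guard (z = 100 mm) at the foot of the fixed dark steel jaw's +y face, 45 mm to -x of the mixer's origin: the mouth of the wedge gap. Axes as the mixer's. The jaw's face runs 85 mm from here to +x, 28 mm high; beyond the gap to +y stands the shutter's end bar. A ledge level with the guard reaches 70 mm to -x of here, 25 mm to -y and 55 mm to +y.
- shutter (a joint): Sprung steel comb sliding on the guard along the mixer's +y; value in m, 0 = shut, stop at 0.021. Spring about 2 N shut, 3.5 N at 17 mm; closes by itself when let go. Shut, its 4 mm thick teeth lie across every slot (20 to 36 mm either side of the slot's centre), so no blade can pass; from 0.013 on the slots are clear.
- shutter_bar (a point): Top of the shutter's upright end bar (100 mm along x, 12 mm thick, top 26 mm above the guard), in the middle of its -y face, on which the wedge bears. Shut, this face stands 16 mm from the fixed jaw.
- lever (a joint): Drive lever swinging level over the guard about a vertical pivot at mixer x = 45, y = 210 mm; value in rad, 0 = pointing to the mixer's -x, positive = knob towards the mixer's -y, stops at +-0.65. No click: it stays where it is left (about 1.6 N at the knob). The quadrant's side notches are at +0.5 and -0.5; the middle one, at 0, is not wanted.
- lever_knob (a point): Centre of the lever's upright black knob, 50 mm above the guard, 75 mm from the pivot. The knob is 22 mm in diameter and reaches from 26 to 68 mm above the guard.
- stud: Round steel stud, 14 mm in diameter, 12 mm high, fixed on the guard just outside one of the two side notches, 108 mm from the lever's pivot: it marks the notch wanted. Origin under its centre. Stud to the mixer's -y of the pivot: lever to +0.5; to the +y: lever to -0.5.
- blank: Flat square steel pad, 16 mm wide and 3 mm high, fixed outside the other side notch. Origin under its centre.
- wedge: Loose wooden wedge lying flat, 30 mm high. Origin on its underside, mid-tail; x points to the nose. Tail x = -42.5 to 42.5, y = -16.5 to 16.5 mm. The -y flank is straight; the +y flank tapers from x = 42.5 to a nose 8 mm wide (y = -16.5 to -8.5) at x = 92.5 mm. Slid into the gap, nose to mixer +x, straight flank along the jaw, its tail holds the shutter open 17 mm (push about 10 N).
- mat: Fixed cork mat on the bench, 100 mm (x) by 220 mm (y), 3 mm thick; origin under its centre.
- rack: Fixed wooden drip rack, 200 mm (x) by 124 mm (y), top at z = 85 mm. Origin on the bench under its centre. Two slots along its x, 16 mm wide, at y = -35 and 35 mm, open underneath, closed by the ends at x = -90 and 90 mm; each takes two paddles (for instance at x = -43 and 43 mm), blade in line with the slot, collar resting on the rails.
- paddle1: Paddle at mixer y = -105 mm, or absent; all alike. Origin at the blade's lower edge, z up, x along the blade. Blade 56 (x) by 6 mm (y), z = 0 to 40; 10 mm round stem; collar 26 mm wide, z = 62 to 67, resting on the guard; wooden grip 30 (x) by 10 mm (y), z = 67 to 112 mm. At the start blade and grip lie across the slot, 50 to 127 degrees from the mixer's x.
- paddle2: Paddle at mixer y = -35 mm, or absent; all alike. Origin at the blade's lower edge, z up, x along the blade. Blade 56 (x) by 6 mm (y), z = 0 to 40; 10 mm round stem; collar 26 mm wide, z = 62 to 67, resting on the guard; wooden grip 30 (x) by 10 mm (y), z = 67 to 112 mm. At the start blade and grip lie across the slot, 50 to 127 degrees from the mixer's x.
- paddle3: Paddle at mixer y = 35 mm, or absent; all alike. Origin at the blade's lower edge, z up, x along the blade. Blade 56 (x) by 6 mm (y), z = 0 to 40; 10 mm round stem; collar 26 mm wide, z = 62 to 67, resting on the guard; wooden grip 30 (x) by 10 mm (y), z = 67 to 112 mm. At the start blade and grip lie across the slot, 50 to 127 degrees from the mixer's x.
- paddle4: Paddle at mixer y = 105 mm, or absent; all alike. Origin at the blade's lower edge, z up, x along the blade. Blade 56 (x) by 6 mm (y), z = 0 to 40; 10 mm round stem; collar 26 mm wide, z = 62 to 67, resting on the guard; wooden grip 30 (x) by 10 mm (y), z = 67 to 112 mm. At the start blade and grip lie across the slot, 50 to 127 degrees from the mixer's x.
- slip_bowl: Bystander, leave alone: terracotta bowl, 120 mm wide, 55 mm high. Origin on its underside.
- oxide_jar: Bystander, leave alone: clear jar, 70 mm wide, 100 mm high. Origin on its underside.
- glaze_jar: Bystander, leave alone: white jar, 80 mm wide, 120 mm high. Origin on its underside.
- brush_mug: Bystander, leave alone: white mug, 80 mm wide, 90 mm high. Origin on its underside.
- glaze_brush: Bystander, leave alone: brush lying flat. Origin on its underside.
- rib: Bystander, leave alone: wooden rib, 90 x 50 x 8 mm, lying flat. Origin on its underside.
- test_tile: Bystander, leave alone: glazed test tile, 60 x 40 x 8 mm, lying flat. Origin on its underside.
Things that resemble listed ones, but are neither listed nor needed, are in the scene too. What is shaped like the paddle2 but yellow is not meant.

How it is judged:
By the outcome, as a careful person would: the job done as asked, in the order asked, and still so for the second after the job is handed in, with the robot touching nothing.
Of paddle1, paddle2, paddle3, paddle4 only 2 to 4 are there at a start; the rules pass over those that are not, and their reading is None.
At some moment in a run one of wedge may be knocked a few centimetres aside while the robot is not near it.
It also fails if it takes over 210 s, if anything falls off the work surface, if the arm or the gripper's body presses on something with over 40 N, if the wrist force passes 120 N, or if a joint passes its speed limit or range.

ROBOT

A 6-joint arm with a two-finger parallel gripper is mounted at the origin on the work surface. World frame = base frame: x ahead of the robot, y to its left, z up, the work surface at z = 0. Lengths are in mm, angles in rad, forces in N, time in s.
With the tool pointing down it reaches from about 350 to 975 mm from the base axis. Payload 7.1 kg.
Tool frame: the origin (TCP) lies at the very end of the fingers, on their centre line; the grasp point (between the pads) lies 19 mm behind it; z points along the fingers, y is the direction in which the jaws open and shut (so a half turn about z gives the same grasp; the last joint's range is limited). The gripper opens to 88 mm and grips with 3 to 60 N. Pads are 20 mm wide; open, the fingers measure 115 mm over their backs; the gripper's body (75 mm by 178 mm) begins 61 mm behind the grasp point.
Start: joints at [1.218, 0.423, 1.63, -0, 1.089, -0.019], TCP at [204.74, 590.497, 222.675] pointing down, gripper open.
Joint ranges: [-3, 3], [-0.9, 2.11], [0.09, 2.58], [-1.31, 4.45], [0.11, 2.69], [-2.54, 2.54]. Speed limits (rad/s): [2.39, 2.39, 3.01, 3.14, 3.14, 3.14].

INTERFACE

Orientations are given as a rotation vector (axis times angle).
In Python, from workcell import monitor, vision, order, find_in, regions_of, place_of gives the robot as it stands. The module is installed in compiled form; this text tells all that it offers.
- The arm moves only by the tool carry_out, never from a script. Its argument "targets" is a list of rows, each a list of 3 entries, a list of its own where there are three numbers: the turn, a rotation vector about the world's x, y, z in degrees, then the shift along the world's x, y, z in mm, then the finger opening in mm, from 0 to 87.8. In form: [[[rx, ry, rz], [x, y, z], hand], ...]. A call has 1 to 10 rows; each row is the pose to reach, as a shift and turn from the pose commanded when the call began; what a row does not reach only later rows make up. A row lasts 1/12 s, in which the tool goes at most 41.7 mm and 7.16 degrees, less where a joint would pass 70% of its speed; a pose out of reach is approached as far as the arm can. A call with a gripper value outside its range is refused whole. The fingers move at their own pace and stop on an object; the grip force is fixed at half the most. Time passes only in rows, so rows that repeat a pose let the fingers close. It gives the time, the measured TCP pose, the force and the opening at its end, in the units of the state.
- monitor.get_obs(): the state, without advancing time (a new reading comes with each control period).
- vision.get_image(name): name is "side" or "top"; returns the picture (420x560x3 uint8, red, green, blue); there is no depth.
- vision.camera_model(name): a dict with "K" (3x3 intrinsics, pixels), "dist" ([k1, k2, p1, p2, k3] as OpenCV has them; the pictures are not rectified), "rvec" (rotation vector, rad) and "tvec" (3), from world to camera coordinates, as OpenCV has them. Camera axes: x right, y down, z forward; pixel columns grow to the right and rows downward; lengths in mm; the calibration is good to about 2 mm. A picture is of the moment at which its call begins. camera_model takes no time and is no camera call.
- order.close_job(): hands the job in, once; it reports no verdict.
Trained networks look in the newest picture that a camera, given by its name, has taken for a name from the list of things; names that differ only in an ending like _2 or _b are one class to them, and where a whole thing is asked for, a point or a joint stands for the part that bears it (a point fixed in the world has none). Each returns a list of dicts, best first, with "confidence" (0 to 1); they miss things now and then, are a little off and sometimes report something else, mostly with a low value. They report only what shows in the picture. A call takes as long as a camera call. They do not tell look-alikes from the thing itself.
- find_in(query, camera): "point" ([x, y, z] in mm, in the coordinates of the camera as it stood for that picture, good to about 4 mm: the middle of the surface that is visible of it).
- regions_of(query, camera): "mask" (420x560 bool, what is visible of it).
- place_of(query, camera): "point" ([x, y, z] in mm, in the coordinates of the camera as it stood for that picture, good to about 4 mm: a listed point, or the origin of a listed thing).
The state is a dict: "t": time; "qpos": joint angles; "qvel": joint speeds; "joint_torque": joint torques, N m; "ee_pos": TCP position; "orientation": TCP orientation; "ft_force": force on the tool from outside, world axes, zero at the start; "moment": the same for the moment, N m; "width": finger opening in mm.
Only numpy, scipy, OpenCV 4.12 (cv2) and the standard library are available. Lean on these libraries where they do the work, as an engineer would, in place of code of your own. Each camera call takes 0.05 s, during which the arm holds its last target.

## Working session

There is one attempt and no reset: what is moved stays moved. The work goes in short steps, Python scripts to look and compute and a tool call to move; the robot and the scene stay as the last step left them, time stands still between calls to the robot, and variables do not carry over. Pictures are saved under pics/ and viewed, and the job is handed in when it is done.

Besides the shell and the picture viewer there is one more tool, called after "Emit:" as name([rows], argument=value, ...), one row to a line, values as JSON. carry_out: Moves the arm, as the interface text tells. Its arguments: {"type":"object","properties":{"targets":{"type":"array","items":{"type":"array"}}},"required":["targets"]}

```bash
mkdir -p pics; cat > h.py <<'E'
import numpy as np, cv2
from workcell import monitor, vision, order, find_in, regions_of, place_of
def cam(n):
    m=vision.camera_model(n); R=cv2.Rodrigues(np.array(m["rvec"],float))[0]; t=np.array(m["tvec"],float).ravel()
    return np.array(m["K"],float),np.array(m["dist"],float),R,t
def snap(n,f):
    im=vision.get_image(n); cv2.imwrite(f"pics/{f}.png",cv2.cvtColor(im,cv2.COLOR_RGB2BGR)); return im
def w(n,p):
    K,d,R,t=cam(n); return R.T@(np.array(p)-t)
def pix2w(n,uv,z):
    K,d,R,t=cam(n)
    u=cv2.undistortPoints(np.array(uv,float).reshape(-1,1,2),K,d).reshape(-1,2)
    c=-R.T@t; out=[]
    for a in u:
        r=R.T@np.array([a[0],a[1],1]); out.append(c+r*(z-c[2])/r[2])
    return np.array(out)
def w2pix(n,P):
    K,d,R,t=cam(n)
    return cv2.projectPoints(np.array(P,float).reshape(-1,3),cv2.Rodrigues(R)[0],t,K,d)[0].reshape(-1,2)
E
python3 - <<'E'
from h import *
np.set_printoptions(precision=1,suppress=True)
for n in("side","top"):
    snap(n,n+"0"); K,d,R,t=cam(n); print(n,-R.T@t,K[0,0],R[2])
o=monitor.get_obs(); print(o)
for n in ("top","side"):
  for q in "mixer wedge_gap shutter_bar lever_knob stud blank wedge mat rack paddle1 paddle2 paddle3 paddle4".split():
    r=place_of(q,n); print(n,q,[(round(x["confidence"],2),w(n,x["point"])) for x in r[:5]])
E
```

```text
side [ 204.1 -783.3  795. ] 391.36409550025746 [ 0.3  0.7 -0.6]
top [ 408.9  -69.  1101.7] 425.7166608349994 [ 0.1 -0.  -1. ]
{'t': 0.1, 'qpos': array([ 1.2,  0.4,  1.6, -0. ,  1.1, -0. ]), 'qvel': array([-0., -0., -0., -0., -0.,  0.]), 'joint_torque': array([ -0. , -54.6, -27.4,   0.1,   0. ,  -0. ]), 'ee_pos': array([204.6, 590.1, 222. ]), 'orientation': array([-0.5, -3.1,  0. ]), 'ft_force': array([0.4, 0.7, 0.3]), 'moment': array([-0. ,  0.1, -0. ]), 'width': 88.00080113238819}
top mixer [(0.91, array([ 662. , -105.8,   -3.6])), (0.17, array([662.2, -66.9,  38.8]))]
top wedge_gap [(0.75, array([ 623. , -286.3,  102. ])), (0.53, array([655.2,   2.1,  38.7])), (0.43, array([741.9, 256.3,  -3.2]))]
top shutter_bar [(0.98, array([ 670.7, -263.1,  122.9])), (0.64, array([ 626.8, -285.7,   97.3])), (0.54, array([ 235.2, -363. ,    0.3]))]
top lever_knob [(0.92, array([622.5, 113.3, 148.2]))]
top stud [(0.52, array([607.8,  52.5,  94.7]))]
top blank [(0.59, array([604.9, 152.9,  96.9])), (0.4, array([ 664. , -104.8,   -2.4]))]
top wedge [(0.77, array([452. , 108.8,   2.1]))]
top mat [(0
[... 1397 characters left out ...]
ud [(0.6, array([602.4,  48.6, 100.8])), (0.22, array([ 239.8, -359.6,    1.6]))]
side blank [(0.53, array([599.2, 158. ,  98.2]))]
side wedge [(0.59, array([453.4, 107.7,   5.1]))]
side mat [(0.68, array([450.6,  62. ,  -2.5]))]
side rack [(0.74, array([484.4, 345.5,   1.5])), (0.57, array([744.7, 256.7,   1.5]))]
side paddle1 [(0.68, array([ 792. , -309.8,    4.7])), (0.64, array([ 798.7, -209.4,    1. ]))]
side paddle2 [(0.68, array([ 792. , -309.8,    4.7])), (0.64, array([ 798.7, -209.4,    1. ]))]
side paddle3 [(0.68, array([ 792. , -309.8,    4.7])), (0.64, array([ 798.7, -209.4,    1. ]))]
side paddle4 [(0.68, array([ 792. , -309.8,    4.7])), (0.64, array([ 798.7, -209.4,    1. ]))]
```

View pics/top0.png

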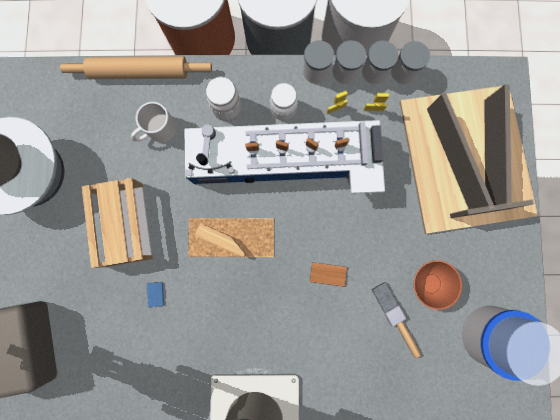

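View pics/side0.png

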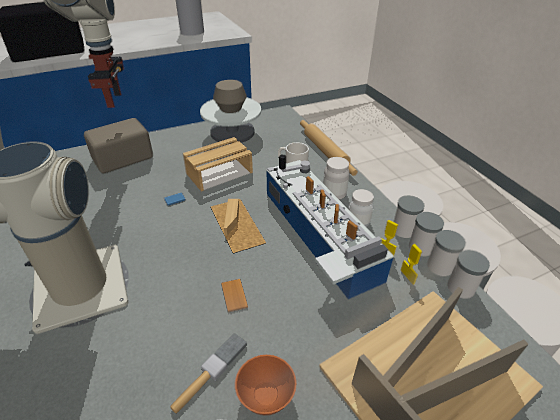

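Top: the mixer runs from (185,180) to (385,150) with four brown grips at x≈252, 282, 312 and 341. The wedge on the mat is at (220,240), the rack at (117,222), and there are yellow decoys at (338,100) and (376,100). I'll zoom in next.

```bash
python3 - <<'E'
import cv2
a=cv2.imread('pics/top0.png')
cv2.imwrite('pics/z1.png',cv2.resize(a[110:200,180:390],None,fx=3.8,fy=3.8,interpolation=cv2.INTER_CUBIC))
cv2.imwrite('pics/z2.png',cv2.resize(a[170:280,75:285],None,fx=3.8,fy=3.8,interpolation=cv2.INTER_CUBIC))
E
```

```text
(no output)
```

View pics/z1.png

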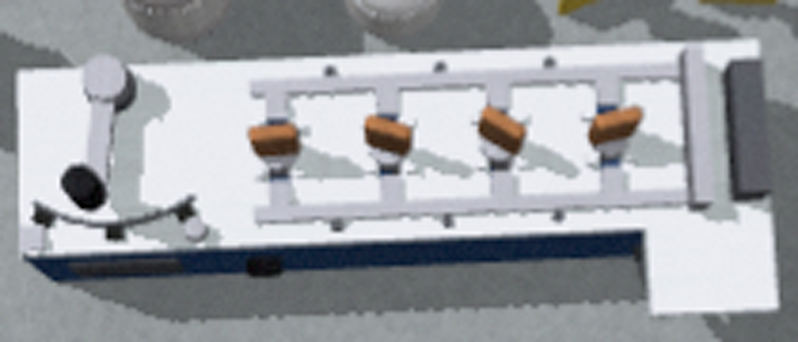

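View pics/z2.png

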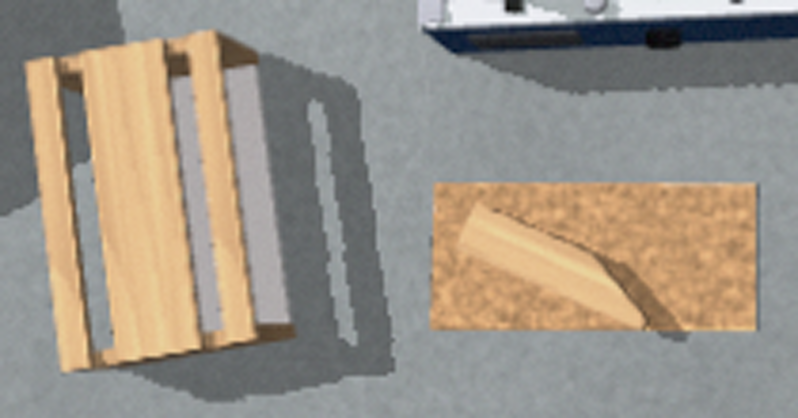

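```bash
python3 - <<'E'
from h import *
np.set_printoptions(precision=1,suppress=True)
def f(l,x0,y0): return [((x+.5)/3.8-.5+x0,(y+.5)/3.8-.5+y0) for x,y in l]
g=pix2w("top",f([(17,70),(757,40),(777,310),(655,314),(645,235),(27,256)],180,110),100); print("guard",g)
print("studtop",pix2w("top",f([(196,231)],180,110),112),"blank",pix2w("top",f([(33,240)],180,110),103))
print("knobtop",pix2w("top",f([(83,188)],180,110),168),"pivot",pix2w("top",f([(105,77)],180,110),130))
for nm,l in dict(g4=[(252,127),(295,124),(300,140),(256,144)]).items(): pass
r=pix2w("top",f([(25,62),(218,30),(296,330),(62,372)],75,170),85); print("rack",r, r.mean(0))
print("lens",np.linalg.norm(np.roll(r,-1,0)-r,axis=1))
m=pix2w("top",f([(432,183),(756,183),(757,329),(430,329)],75,170),3); print("mat",m,m.mean(0))
# wedge top
wg=pix2w("top",f([(458,242),(482,204),(598,256),(652,328)],75,170),30);print("wedge",wg)
# masks of paddles -> colour of grip
im=cv2.imread('pics/top0.png')
import cv2
b=cv2.resize(im[120:165,235:360],None,fx=6.4,fy=6.4,interpolation=cv2.INTER_CUBIC);cv2.imwrite('pics/z3.png',b)
E
```

```text
guard [[ 710.6  168.   100. ]
 [ 730.6 -305.1  100. ]
 [ 555.8 -312.8  100. ]
 [ 553.2 -236.   100. ]
 [ 603.5 -230.7  100. ]
 [ 590.1  158.2  100. ]]
studtop [[603.6  50.6 112. ]] blank [[599.8 154.  103. ]]
knobtop [[618.4 110.8 168. ]] pivot [[696.9 106.2 130. ]]
rack [[571.1 419.   85. ]
 [591.7 295.1  85. ]
 [401.4 238.4  85. ]
 [374.8 385.1  85. ]] [484.8 334.4  85. ]
lens [125.5 198.6 149.1 199.2]
mat [[500.5 173.3   3. ]
 [500.5 -47.6   3. ]
 [401.7 -48.5   3. ]
 [401.6 172.3   3. ]] [451.1  62.4   3. ]
wedge [[459.  149.1  30. ]
 [484.2 133.7  30. ]
 [449.8  56.2  30. ]
 [402.5  20.1  30. ]]
```

View pics/z3.png

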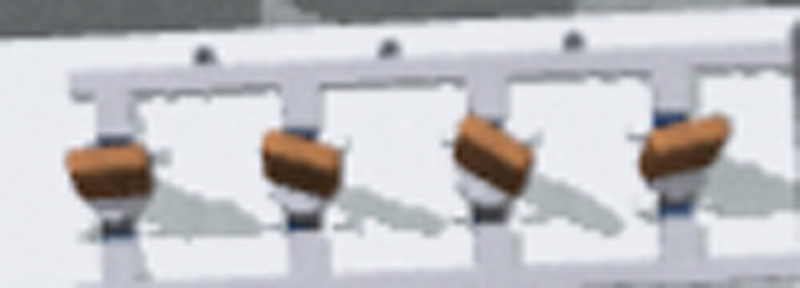

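```bash
python3 - <<'E'
import cv2
a=cv2.imread('pics/side0.png')
cv2.imwrite('pics/z4.png',cv2.resize(a[145:300,255:400],None,fx=3.8,fy=3.8,interpolation=cv2.INTER_CUBIC))
E
```

```text
(no output)
```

View pics/z4.png

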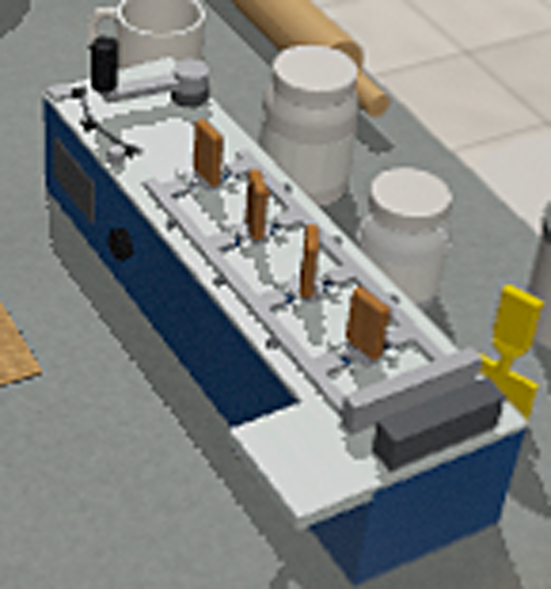

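```bash
cat > fit.py <<'E'
from h import *
from scipy.optimize import least_squares
np.set_printoptions(precision=2,suppress=True)
def f(l,x0,y0,s): l=np.array(l,float); return (l+.5)/s-.5+np.array([x0,y0])
T=[]
def mod(p):
    ox,oy,a,ym,rx=p; g=ym+25
    P=[(60,ym+475,100),(60,ym,100),(-115,ym,100),(-60,ym+475,100)]
    P+=[(s*rx,y,100) for y in (105,35,-105) for s in(1,-1)]+[(-rx,-35,100)]
    P+=[(45,210,130)]
    S=[(-60,ym+475,100),(60,ym,100),(-115,ym,100),(-115,ym+80,100)]
    def W(P):
        P=np.array(P); c,s=np.cos(a),np.sin(a)
        return np.c_[ox+c*P[:,0]-s*P[:,1],oy+s*P[:,0]+c*P[:,1],P[:,2]]
    return W(P),W(S)
top=np.r_[f([(17,70),(757,40),(777,310),(27,256)],180,110,3.8),f([(115,140),(117,232),(300,133),(305,222),(670,118),(676,205),(488,213)],235,120,6.4),f([(105,77)],180,110,3.8)]
side=f([(45,95),(525,428),(303,520),(232,428)],255,145,3.8)
def res(p,sel="both"):
    a,b=mod(p); r=[]
    if sel!="side": r.append((w2pix("top",a)-top)[:11])
    if sel!="top": r.append(w2pix("side",b)-side)
    return np.concatenate(r).ravel()
if __name__=="__main__":
  for sel in("top","side","both"):
    q=least_squares(res,[662,-104,.042,-202,20],args=(sel,),loss="soft_l1"); print(sel,q.x,np.degrees(q.x[2])); print(q.fun.reshape(-1,2))
E
python3 fit.py
```

```text
top [ 663.41 -103.76    0.04 -205.45   17.05] 2.557401409284496
[[-0.09 -0.31]
 [ 0.47 -0.78]
 [ 0.55 -0.78]
 [-1.92 -0.55]
 [-0.12  0.51]
 [ 0.08 -0.04]
 [-0.02  0.34]
 [-0.17  0.25]
 [ 0.04  0.22]
 [-0.03  0.41]
 [ 0.32  0.4 ]]
side [ 691.09 -774.81    0.04  466.24   20.  ] 2.4796643989580818
[[-0.06 -0.54]
 [ 1.4  -0.9 ]
 [-0.8   0.09]
 [-0.09  0.97]]
both [ 663.1  -103.77    0.04 -205.26   17.  ] 2.4874991007515006
[[-0.14 -0.32]
 [ 0.44 -0.55]
 [ 0.43 -0.55]
 [-2.03 -0.55]
 [-0.11  0.6 ]
 [ 0.07  0.02]
 [-0.01  0.46]
 [-0.18  0.34]
 [ 0.06  0.42]
 [-0.03  0.57]
 [ 0.32  0.52]
 [ 0.22 -0.64]
 [ 1.72 -1.09]
 [-0.42 -0.11]
 [ 0.28  0.8 ]]
```

```bash
python3 - <<'E'
import cv2
a=cv2.imread('pics/top0.png')
cv2.imwrite('pics/z5.png',cv2.resize(a[172:275,75:165],None,fx=5.8,fy=5.8,interpolation=cv2.INTER_CUBIC))
a=cv2.imread('pics/side0.png')
cv2.imwrite('pics/z6.png',cv2.resize(a[130:260,155:275],None,fx=4.5,fy=4.5,interpolation=cv2.INTER_CUBIC))
E
```

```text
(no output)
```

View pics/z5.png

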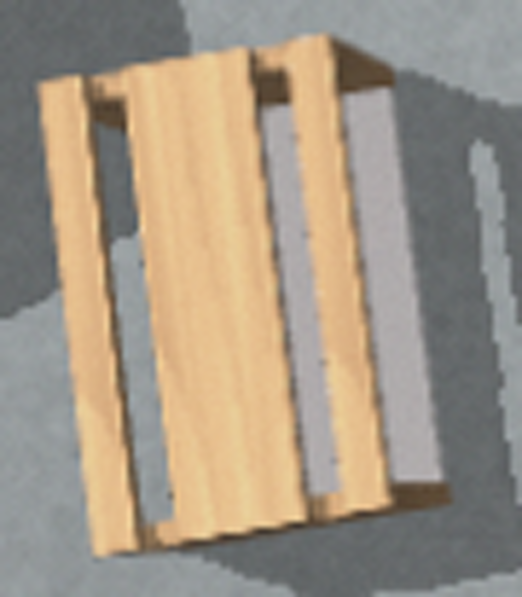

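View pics/z6.png

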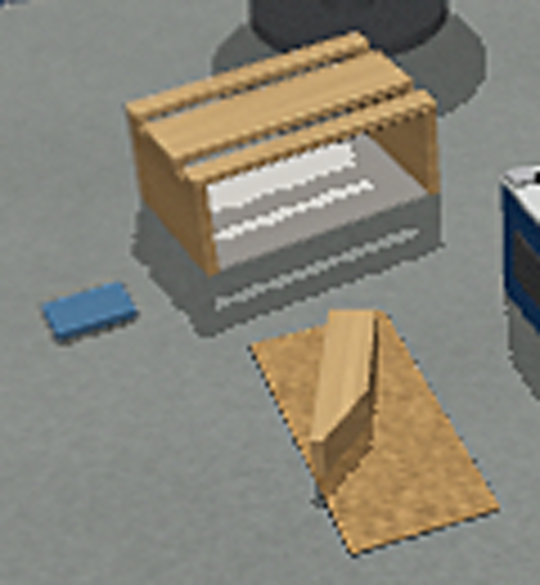

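```bash
cat > fit2.py <<'E'
from fit import *
def place(p,P):
    P=np.array(P,float); c,s=np.cos(p[2]),np.sin(p[2])
    return np.c_[p[0]+c*P[:,0]-s*P[:,1],p[1]+s*P[:,0]+c*P[:,1],P[:,2]]
def solve(name,p0,obs):
    # obs: list of (cam, pix Nx2, model Nx3)
    for sel in ("top","side","both"):
        o=[x for x in obs if sel in("both",x[0])]
        if not o: continue
        q=least_squares(lambda p:np.concatenate([(w2pix(c,place(p,M))-u).ravel() for c,u,M in o]),p0,loss="soft_l1")
        print(name,sel,q.x,np.degrees(q.x[2]),"rms",np.sqrt((q.fun**2).mean()))
    return q.x
if __name__=="__main__":
    z=85
    rt=[(100,62,z),(100,-62,z),(-100,-62,z),(-100,62,z)]
    solve("rack",[484,343,.17],[("top",f([(38,87),(332,36),(390,506),(95,556)],75,172,5.8),rt),
      ("side",f([(365,34),(437,97),(187,181),(127,107)],155,130,4.5),rt)])
    wt=[(-42.5,-16.5,33),(-42.5,16.5,33),(42.5,16.5,33),(92.5,-8.5,33),(92.5,-16.5,33)]
    solve("wedge",[454,104,-1.98],[("top",f([(458,242),(482,204),(598,256),(652,323),(645,329)],75,170,3.8),wt),
      ("side",f([(331,310),(378,312),(326,437),(314,440)],155,130,4.5),[wt[0],wt[1],wt[3],wt[4]])])
    mt=[(50,110,3),(50,-110,3),(-50,-110,3),(-50,110,3)]
    solve("mat",[451,62,0],[("top",f([(432,183),(756,183),(757,329),(430,329)],75,170,3.8),mt),("side",f([(385,315),(498,508),(354,555),(249,346)],155,130,4.5),mt)])
    g=[(15,-5,150),(15,5,150),(-15,5,150),(-15,-5,150)]
    # grips top faces
    fx=lambda l:f(l,235,120,6.4)
    G={4:([(148,142),(148,165),(70,174),(68,152)]),3:[(340,154),(334,172),(264,150),(272,130)],
       2:[(530,152),(524,172),(457,135),(468,116)],1:[(727,117),(722,138),(642,156),(652,134)]}
    for k,v in G.items():
        q=fx(v); W=pix2w("top",q,150); c=W.mean(0)
        d=(W[0]-W[3])+(W[1]-W[2]); print(k,c,np.degrees(np.arctan2(d[1],d[0])),np.linalg.norm(d)/2)
    print(place([663.1,-103.8,np.radians(2.49)],[(0,y,0) for y in (-105,-35,35,105)]))
E
python3 fit2.py
```

```text
rack top [482.9  340.86   0.17] 9.64827167727673 rms 0.3859253051680043
rack side [483.58 342.89   0.13] 7.588107134640681 rms 0.7188039051760587
rack both [483.11 341.09   0.16] 9.380951775871836 rms 0.6947119367384331
wedge top [453.28 101.55  -2.  ] -114.57651931225419 rms 0.5984737386561741
wedge side [454.36 107.66  -1.97] -113.07638904561314 rms 0.42540737896425973
wedge both [453.25 102.53  -1.99] -113.8531845342314 rms 0.798273307443306
mat top [451.06  62.36   0.  ] 0.11421682014098287 rms 0.23288376974735828
mat side [449.82  62.24   0.  ] 0.03457994458152301 rms 0.48409673065342956
mat both [450.6   62.36   0.  ] 0.09074750309217007 rms 0.4172923125766148
4 [656.93   0.36 150.  ] -82.98932164406125 28.446000094244848
3 [659.41 -69.03 150.  ] -108.85200687818393 26.089823167343543
2 [ 662.3  -137.87  150.  ] -120.20105310584842 26.601468461919577
1 [ 665.16 -206.44  150.  ] -76.92985937627768 28.693233403105875
[[ 667.66 -208.7     0.  ]
 [ 664.62 -138.77    0.  ]
 [ 661.58  -68.83    0.  ]
 [ 658.54    1.1     0.  ]]
```

```bash
python3 - <<'E'
import cv2
a=cv2.imread('pics/top0.png')
import numpy as np
b=[cv2.resize(a[130:160,x-15:x+15],None,fx=13,fy=13,interpolation=cv2.INTER_CUBIC) for x in (252,282)]
c=[cv2.resize(a[130:160,x-15:x+15],None,fx=13,fy=13,interpolation=cv2.INTER_CUBIC) for x in (312,342)]
cv2.imwrite('pics/z7.png',cv2.resize(np.vstack([np.hstack(b),np.hstack(c)]),(600,600)))
E
```

```text
(no output)
```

View pics/z7.png

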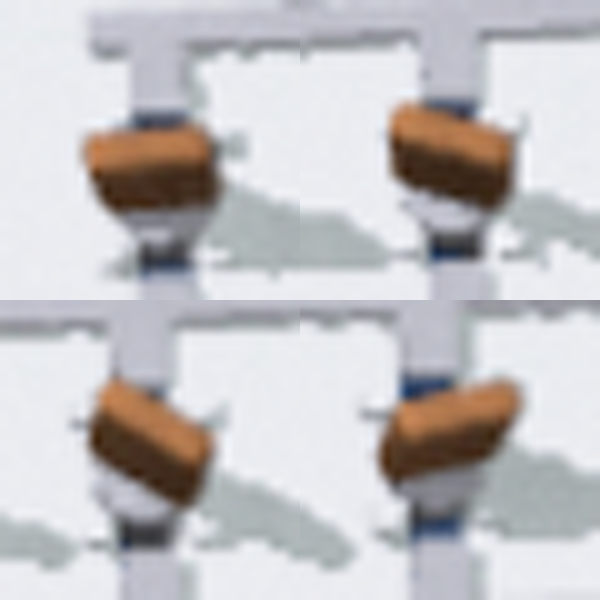

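```bash
cat > go.py <<'E'
# usage: go.py x y z yaw(angle of jaw axis, deg, mod 180) : shift & turn from measured pose
import sys; from h import *
from scipy.spatial.transform import Rotation as Ro
np.set_printoptions(precision=1,suppress=True)
o=monitor.get_obs(); p=o["ee_pos"]; R=Ro.from_rotvec(o["orientation"]).as_matrix()
y=np.degrees(np.arctan2(R[1,1],R[0,1])); print("t",round(o["t"],2),"pos",p,"jawyaw",round(y,1),"zaxis",R[:,2],"q",np.round(o["qpos"],2),"F",o["ft_force"],"w",round(o["width"],1))
a=list(map(float,sys.argv[1:]))
for i in range(0,len(a),4):
    d=(a[i+3]-y+90)%180-90
    print("shift",np.array(a[i:i+3])-p,"turn z",round(d,1),"or",round(d-180*np.sign(d),1))
E
python3 go.py 620 114 220 92.5
```

```text
t 1.4 pos [204.8 590.5 222.7] jawyaw 70.9 zaxis [ 0.  0. -1.] q [ 1.2  0.4  1.6 -0.   1.1 -0. ] F [ 0.2  0.5 -0. ] w 87.8
shift [ 415.2 -476.5   -2.7] turn z 21.6 or -158.4
```

Emit:
carry_out([
  [[0, 0, 21.6], [415, -476.5, 0], 60],
  [[0, 0, 21.6], [415, -476.5, 0], 60],
  [[0, 0, 21.6], [415, -476.5, 0], 60],
  [[0, 0, 21.6], [415, -476.5, 0], 60],
  [[0, 0, 21.6], [415, -476.5, 0], 60],
  [[0, 0, 21.6], [415, -476.5, 0], 60],
  [[0, 0, 21.6], [415, -476.5, 0], 60],
  [[0, 0, 21.6], [415, -476.5, 0], 60],
  [[0, 0, 21.6], [415, -476.5, 0], 60],
  [[0, 0, 21.6], [415, -476.5, 0], 60],
])

```text
t: 2.23
ee_pos: [477.1, 277.4, 223.0]
orientation: [-0.068, 3.14, 0.0]
ft_force: [0.3, 0.1, 0.3]
width: 59.6
```

```bash
python3 go.py 620 114 220 92.5
```

```text
t 2.23 pos [477.1 277.4 223. ] jawyaw 92.5 zaxis [ 0.  0. -1.] q [ 0.5  0.3  1.8  0.   1.  -1.1] F [0.3 0.1 0.3] w 59.6
shift [ 142.9 -163.4   -3. ] turn z 0.0 or -180.0
```

Emit:
carry_out([
  [[0, 0, 0], [141, -162, 0], 60],
  [[0, 0, 0], [141, -162, 0], 60],
  [[0, 0, 0], [141, -162, 0], 60],
  [[0, 0, 0], [141, -162, 0], 60],
  [[0, 0, 0], [141, -162, 0], 60],
  [[0, 0, 0], [141, -162, 0], 60],
  [[0, 0, 0], [141, -162, 0], 60],
  [[0, 0, 0], [141, -162, 0], 60],
])

```text
t: 2.9
ee_pos: [616.5, 117.1, 222.3]
orientation: [0.066, -3.14, -0.0]
ft_force: [-0.1, 0.3, -0.4]
width: 60.0
```

```bash
python3 go.py 620 114 134 92.5; python3 -c "
from h import *
snap('side','s1')"
```

```text
t 2.9 pos [616.5 117.1 222.3] jawyaw 92.4 zaxis [-0.  0. -1.] q [ 0.2  0.4  1.6  0.   1.1 -1.4] F [-0.1  0.3 -0.4] w 60.0
shift [  3.5  -3.1 -88.3] turn z 0.1 or -179.9
```

View pics/s1.png

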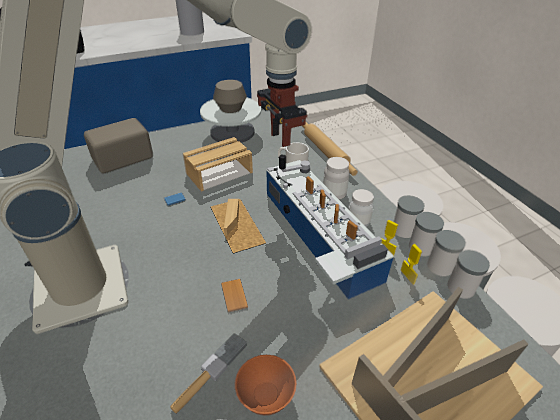

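Emit:
carry_out([
  [[0, 0, 0], [0, 0, -40], 60],
  [[0, 0, 0], [0, 0, -70], 60],
  [[0, 0, 0], [0, 0, -87], 60],
  [[0, 0, 0], [0, 0, -87], 60],
  [[0, 0, 0], [0, 0, -87], 60],
])

```text
t: 3.37
ee_pos: [615.7, 118.5, 135.3]
orientation: [0.071, -3.139, 0.0]
ft_force: [-0.4, 0.2, 0.1]
width: 60.2
```

```bash
python3 go.py 620 114 134 92.5; python3 - <<'E'
from h import *
from fit2 import place
M=[663.1,-103.8,np.radians(2.49)]
for v in(-.12,-.06,0,.1,.2,.3,.4,.5,.55): print(v,place(M,[(45-75*np.cos(v),210-75*np.sin(v),150)]))
E
```

```text
t 3.37 pos [615.7 118.5 135.3] jawyaw 92.6 zaxis [-0. -0. -1.] q [ 0.2  0.5  1.7  0.   0.9 -1.4] F [-0.4  0.2  0.1] w 60.2
shift [ 4.3 -4.5 -1.3] turn z -0.1 or 179.9
-0.12 [[624.15 113.69 150.  ]]
-0.06 [[623.94 109.2  150.  ]]
0 [[624.  104.7 150. ]]
0.1 [[624.7   97.23 150.  ]]
0.2 [[626.15  89.88 150.  ]]
0.3 [[628.31  82.7  150.  ]]
0.4 [[631.19  75.78 150.  ]]
0.5 [[634.74  69.17 150.  ]]
0.55 [[636.76  66.01 150.  ]]
```

Emit:
carry_out([
  [[0, 0, 0], [7, -4, 0], 60],
  [[0, 0, 0], [7, -4, 0], 60],
  [[0, 0, 0], [7, -4, 0], 0],
  [[0, 0, 0], [7, -4, 0], 0],
  [[0, 0, 0], [7, -4, 0], 0],
  [[0, 0, 0], [7, -4, 0], 0],
  [[0, 0, 0], [7, -4, 0], 0],
  [[0, 0, 0], [7, -4, 0], 0],
])

```text
t: 4.03
ee_pos: [623.8, 113.2, 135.8]
orientation: [0.068, -3.141, -0.0]
ft_force: [-2.1, 1.8, 1.4]
width: 23.8
```

```bash
python3 go.py 635.5 69 134 92.5; python3 -c "
from h import *
snap('side','s2')
im=cv2.imread('pics/s2.png');cv2.imwrite('pics/s2z.png',cv2.resize(im[60:260,220:400],None,fx=3,fy=3))
print(place_of('lever_knob','side')[:1])"
```

```text
t 4.03 pos [623.8 113.2 135.8] jawyaw 92.5 zaxis [-0.  0. -1.] q [ 0.2  0.5  1.7  0.   0.9 -1.4] F [-2.1  1.8  1.4] w 23.8
shift [ 11.7 -44.2  -1.8] turn z 0.0 or -180.0
[{'point': [3.7, -141.1, 1175.1], 'confidence': 0.58}]
```

View pics/s2z.png

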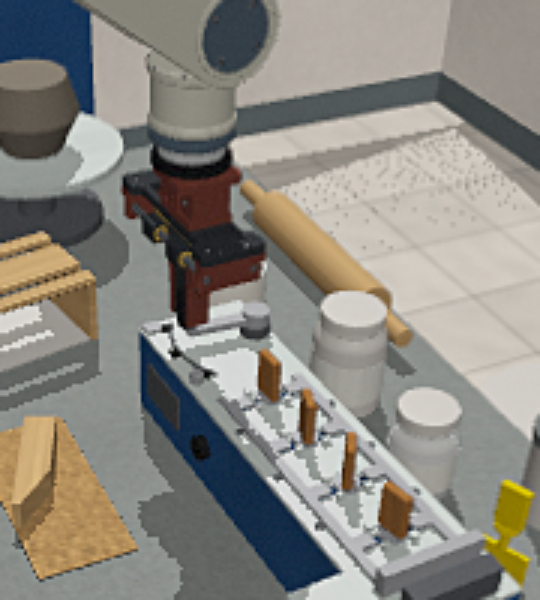

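Emit:
carry_out([
  [[0, 0, 6.5], [0, -8.5, 0], 0],
  [[0, 0, 12.2], [0.6, -16, 0], 0],
  [[0, 0, 17.9], [2.1, -23.3, 0], 0],
  [[0, 0, 23.7], [4.2, -30.5, 0], 0],
  [[0, 0, 29.4], [7.1, -37.4, 0], 0],
  [[0, 0, 35.1], [10.7, -44, 0], 0],
  [[0, 0, 35.1], [10.7, -44, 0], 0],
  [[0, 0, 35.1], [10.7, -44, 0], 0],
  [[0, 0, 35.1], [10.7, -44, 0], 0],
])

```text
t: 4.88
ee_pos: [634.7, 69.4, 135.7]
orientation: [-1.008, 2.975, -0.0]
ft_force: [0.7, 0.9, 0.9]
width: 21.4
```

```bash
python3 go.py 634.7 69.2 134 127.6
```

```text
t 4.88 pos [634.7  69.4 135.7] jawyaw 127.4 zaxis [ 0. -0. -1.] q [ 0.1  0.6  1.7 -0.   0.9 -2.1] F [0.7 0.9 0.9] w 21.4
shift [-0.  -0.2 -1.7] turn z 0.2 or -179.8
```

Emit:
carry_out([
  [[0, 0, 0], [0, 0, 0], 60],
  [[0, 0, 0], [0, 0, 0], 60],
  [[0, 0, 0], [0, 0, 0], 60],
  [[0, 0, 0], [0, 0, 40], 60],
  [[0, 0, 0], [0, 0, 80], 60],
  [[0, 0, 0], [-60, -40, 110], 60],
  [[0, 0, 0], [-200, -180, 110], 60],
  [[0, 0, 0], [-200, -180, 110], 60],
  [[0, 0, 0], [-200, -180, 110], 60],
  [[0, 0, 0], [-200, -180, 110], 60],
])

```text
t: 5.72
ee_pos: [480.0, -67.3, 242.0]
orientation: [-1.012, 2.974, -0.001]
ft_force: [0.4, -0.2, 0.4]
width: 60.0
```

```bash
python3 -c "
from h import *
im=snap('top','t3');snap('side','s3')
for n in ('top','side'): print([(r['confidence'],w(n,r['point'])) for r in place_of('lever_knob',n)[:2]],[(r['confidence'],w(n,r['point'])) for r in place_of('wedge',n)[:2]])
im=cv2.imread('pics/t3.png');cv2.imwrite('pics/t3z.png',cv2.resize(im[110:280,180:390],None,fx=3.5,fy=3.5,interpolation=cv2.INTER_CUBIC))
"; python3 go.py
```

```text
[(0.51, array([632.52638281,  66.88516631, 146.2917356 ]))] [(0.67, array([452.72034275, 109.90900576,   3.13176495])), (0.3, array([ 671.47865432, -205.39374818,   35.75498484]))]
[(0.54, array([631.47938757,  69.20687391, 148.25244978]))] [(0.85, array([453.71290258, 107.20760788,   1.34015952]))]
t 6.02 pos [482.6 -66.2 242. ] jawyaw 127.6 zaxis [ 0. -0. -1.] q [-0.2  0.2  1.9  0.   1.  -2.4] F [ 0.5 -0.3 -0.2] w 60.3
```

View pics/t3z.png

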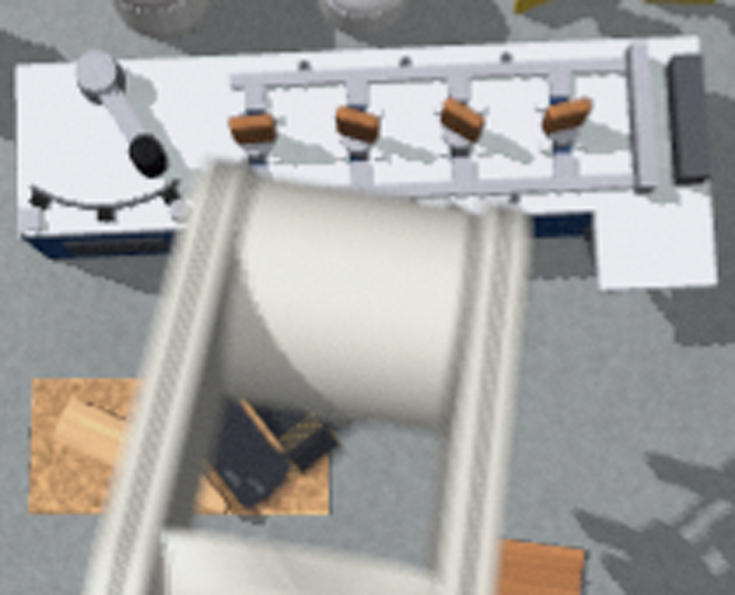

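Emit:
carry_out([
  [[0, 0, -71], [-17, 198, -60], 60],
  [[0, 0, -71], [-17, 198, -60], 60],
  [[0, 0, -71], [-17, 198, -60], 60],
  [[0, 0, -71], [-17, 198, -60], 60],
  [[0, 0, -71], [-17, 198, -60], 60],
  [[0, 0, -71], [-17, 198, -60], 60],
  [[0, 0, -71], [-17, 198, -60], 60],
  [[0, 0, -71], [-17, 198, -60], 60],
  [[0, 0, -71], [-17, 198, -60], 60],
  [[0, 0, -71], [-17, 198, -60], 60],
])

```text
t: 6.85
ee_pos: [465.2, 133.3, 181.3]
orientation: [-0.813, -3.034, 0.0]
ft_force: [0.4, -0.1, -0.4]
width: 60.2
```

Emit:
carry_out([
  [[0, 0, -80.6], [0, 0, -40], 60],
  [[0, 0, -80.6], [0, 0, -40], 60],
  [[0, 0, -80.6], [0, 0, -60], 60],
  [[0, 0, -80.6], [0, 0, -80], 60],
  [[0, 0, -80.6], [0, 0, -100], 60],
  [[0, 0, -80.6], [0, 0, -120], 60],
  [[0, 0, -80.6], [0, 0, -120], 60],
  [[0, 0, -80.6], [0, 0, -120], 60],
  [[0, 0, -80.6], [0, 0, -120], 60],
  [[0, 0, -80.6], [0, 0, -120], 60],
])

```text
t: 7.68
ee_pos: [465.2, 132.9, 60.9]
orientation: [-2.436, -1.984, 0.001]
ft_force: [0.7, -0.3, 0.5]
width: 60.3
```

```bash
python3 go.py 465.7 132.4 7 156; python3 -c "
from h import *
snap('side','s4')
im=cv2.imread('pics/s4.png');cv2.imwrite('pics/s4z.png',cv2.resize(im[130:290,160:330],None,fx=3.5,fy=3.5,interpolation=cv2.INTER_CUBIC))"
```

```text
t 7.68 pos [465.2 132.9  60.9] jawyaw -11.7 zaxis [-0. -0. -1.] q [0.2 0.5 2.  0.  0.6 0.5] F [ 0.7 -0.3  0.5] w 60.3
shift [  0.5  -0.5 -53.9] turn z -12.3 or 167.7
```

View pics/s4z.png

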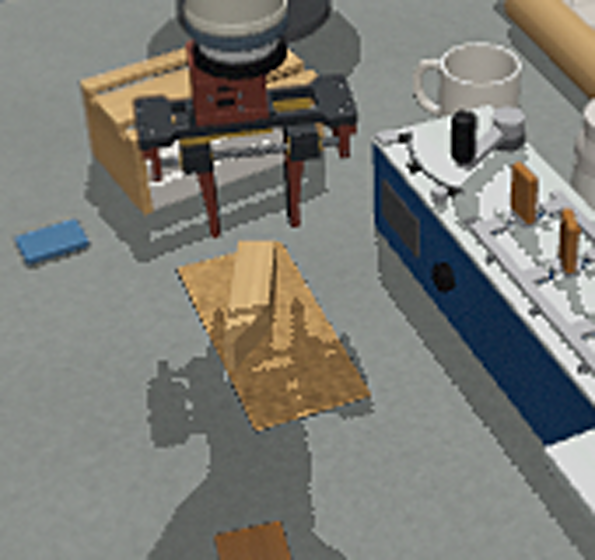

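Emit:
carry_out([
  [[0, 0, -12.3], [0.5, -0.5, -10], 60],
  [[0, 0, -12.3], [0.5, -0.5, -20], 60],
  [[0, 0, -12.3], [0.5, -0.5, -35], 60],
  [[0, 0, -12.3], [0.5, -0.5, -50], 60],
  [[0, 0, -12.3], [0.5, -0.5, -54], 60],
  [[0, 0, -12.3], [0.5, -0.5, -54], 20],
  [[0, 0, -12.3], [0.5, -0.5, -54], 20],
  [[0, 0, -12.3], [0.5, -0.5, -54], 20],
  [[0, 0, -12.3], [0.5, -0.5, -54], 20],
  [[0, 0, -12.3], [0.5, -0.5, -54], 20],
])

```text
t: 8.57
ee_pos: [465.7, 131.3, 8.4]
orientation: [2.63, 1.718, 0.002]
ft_force: [-0.7, 0.7, 0.7]
width: 33.0
```

```bash
python3 go.py 465.7 132.4 7 156; python3 - <<'E'
from h import *
from fit2 import place
M=[663.1,-103.8,np.radians(2.49)]
print(place(M,[(-115+42.5-50-30,-180+16.5+2,0),(-65,-180+16.5+2,0)]))
E
```

```text
t 8.57 pos [465.7 131.3   8.4] jawyaw -23.7 zaxis [ 0.  0. -1.] q [0.2 0.6 2.  0.  0.5 0.7] F [-0.7  0.7  0.7] w 33.0
shift [-0.   1.1 -1.4] turn z -0.3 or 179.7
[[ 517.76 -271.77    0.  ]
 [ 605.18 -267.97    0.  ]]
```

Emit:
carry_out([
  [[0, 0, 0], [0, 0, 40], 20],
  [[0, 0, 7], [0, 0, 80], 20],
  [[0, 0, 14], [0, 0, 120], 20],
  [[0, 0, 60], [22, -404, 172], 20],
  [[0, 0, 60], [22, -404, 172], 20],
  [[0, 0, 60], [22, -404, 172], 20],
  [[0, 0, 60], [22, -404, 172], 20],
  [[0, 0, 60], [22, -404, 172], 20],
  [[0, 0, 60], [22, -404, 172], 20],
  [[0, 0, 116], [22, -404, 172], 20],
])

```text
t: 9.4
ee_pos: [479.5, -122.4, 160.9]
orientation: [1.467, 2.777, 0.0]
ft_force: [-0.0, 0.6, -1.4]
width: 32.8
```

```bash
python3 go.py 488 -273 180 92.5
```

```text
t 9.4 pos [ 479.5 -122.4  160.9] jawyaw 34.3 zaxis [ 0. -0. -1.] q [-0.3  0.3  2.   0.   0.9 -0.9] F [-0.   0.6 -1.4] w 32.8
shift [   8.5 -150.6   19.1] turn z 58.2 or -121.8
```

Emit:
carry_out([
  [[0, 0, 58.2], [7, -150, 19], 20],
  [[0, 0, 58.2], [7, -150, 19], 20],
  [[0, 0, 58.2], [7, -150, 19], 20],
  [[0, 0, 58.2], [7, -150, 19], 20],
  [[0, 0, 58.2], [7, -150, 19], 20],
  [[0, 0, 58.2], [7, -150, 19], 20],
  [[0, 0, 58.2], [7, -150, 19], 20],
  [[0, 0, 58.2], [7, -150, 19], 20],
  [[0, 0, 58.2], [7, -150, 19], 20],
  [[0, 0, 58.2], [7, -150, 19], 20],
])

```text
t: 10.23
ee_pos: [486.6, -270.6, 179.4]
orientation: [-0.062, 3.141, -0.0]
ft_force: [0.4, 0.0, -1.0]
width: 33.1
```

```bash
python3 go.py 488 -273 135 92.5; python3 -c "
from h import *
snap('side','s5');snap('top','t5')
im=cv2.imread('pics/s5.png');cv2.imwrite('pics/s5z.png',cv2.resize(im[130:330,250:420],None,fx=3,fy=3,interpolation=cv2.INTER_CUBIC))
im=cv2.imread('pics/t5.png');cv2.imwrite('pics/t5z.png',cv2.resize(im[100:250,280:420],None,fx=4,fy=4,interpolation=cv2.INTER_CUBIC))"
```

```text
t 10.23 pos [ 486.6 -270.6  179.4] jawyaw 92.3 zaxis [ 0. -0. -1.] q [-0.5  0.4  1.8 -0.   0.9 -2.1] F [ 0.4  0.  -1. ] w 33.1
shift [  1.4  -2.4 -44.4] turn z 0.2 or -179.8
```

View pics/s5z.png

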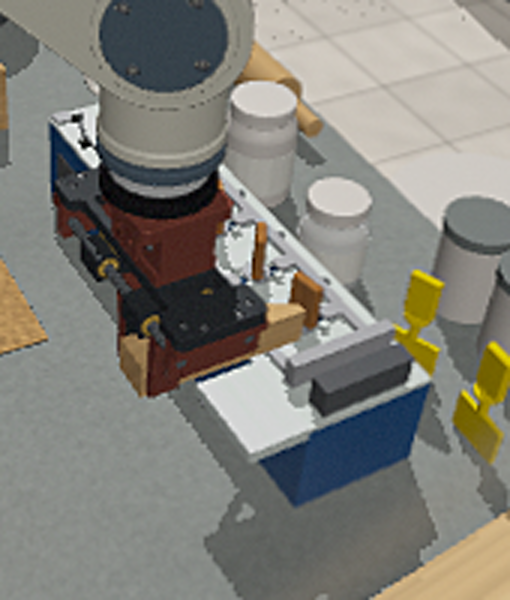

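View pics/t5z.png

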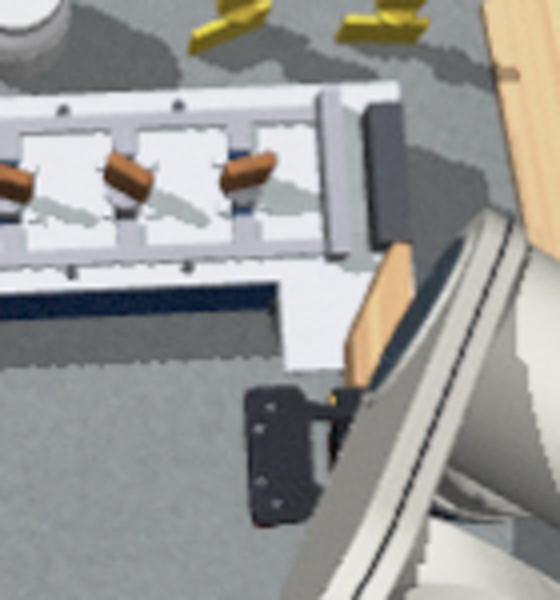

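```bash
python3 - <<'E'
from h import *
np.set_printoptions(precision=1,suppress=True)
def inv(P):
    a=np.radians(2.49);d=P[:,:2]-[663.1,-103.8];c,s=np.cos(a),np.sin(a);return np.c_[d[:,0]*c+d[:,1]*s,-d[:,0]*s+d[:,1]*c]
fz=lambda l:[((x+.5)/4-.5+280,(y+.5)/4-.5+100) for x,y in l]
print("nose",inv(pix2w("top",fz([(411,244),(386,246),(347,338)]),204)))
print("jawtop",inv(pix2w("top",fz([(365,105),(372,245),(403,105),(411,240)]),128)))
print("bartop",inv(pix2w("top",fz([(318,92),(328,258),(338,90),(350,254)]),126)))
fs=lambda l:[((x+.5)/3-.5+250,(y+.5)/3-.5+130) for x,y in l]
print("side jawtop",inv(pix2w("side",fs([(310,382),(398,338),(412,362),(320,397)]),128)))
print("side bartop",inv(pix2w("side",fs([(285,367),(378,322),(400,335),(300,383)]),126)))
E
python3 go.py
```

```text
nose [[ -63.8 -179.3]
 [ -64.3 -165.7]
 [-113.5 -141.2]]
jawtop [[  36.8 -177.2]
 [ -47.5 -175.4]
 [  35.9 -199.7]
 [ -45.5 -198.5]]
bartop [[  46.4 -150.3]
 [ -53.7 -149.5]
 [  47.2 -162.3]
 [ -51.9 -162.6]]
side jawtop [[ -51.1 -182.1]
 [  40.9 -174. ]
 [  34.  -200.5]
 [ -53.1 -198.5]]
side bartop [[ -58.2 -158.6]
 [  39.3 -150.2]
 [  46.1 -170.5]
 [ -57.3 -178.1]]
t 10.33 pos [ 486.7 -270.6  179.4] jawyaw 92.1 zaxis [ 0. -0. -1.] q [-0.5  0.4  1.8 -0.   0.9 -2.1] F [ 0.6  0.7 -1.5] w 33.2
```

Emit:
carry_out([
  [[0, 0, 0.4], [0, -1, -30], 20],
  [[0, 0, 0.4], [0, -1, -55], 20],
  [[0, 0, 0.4], [0, -1, -68], 20],
  [[0, 0, 0.4], [0, -1, -72.5], 20],
  [[0, 0, 0.4], [0, -1, -72.5], 20],
  [[0, 0, 0.4], [0, -1, -72.5], 20],
])

```text
t: 10.83
ee_pos: [487.3, -271.8, 107.2]
orientation: [-0.07, 3.14, -0.001]
ft_force: [1.0, -0.3, -0.8]
width: 32.7
```

```bash
python3 go.py 486.7 -271.6 106.4 92.5; python3 -c "
from h import *
snap('side','s6');snap('top','t6')
a=cv2.imread('pics/s6.png');a=cv2.resize(a[200:300,290:400],None,fx=5,fy=5,interpolation=cv2.INTER_CUBIC)
im=cv2.imread('pics/t6.png');cv2.imwrite('pics/t6z.png',cv2.resize(im[110:210,340:400],None,fx=5,fy=5,interpolation=cv2.INTER_CUBIC))
cv2.imwrite('pics/s6z.png',a)"
```

```text
t 10.83 pos [ 487.3 -271.8  107.2] jawyaw 92.5 zaxis [ 0. -0. -1.] q [-0.5  0.5  1.9  0.   0.8 -2.1] F [ 1.  -0.3 -0.8] w 32.7
shift [-0.6  0.2 -0.8] turn z -0.0 or 180.0
```

View pics/s6z.png

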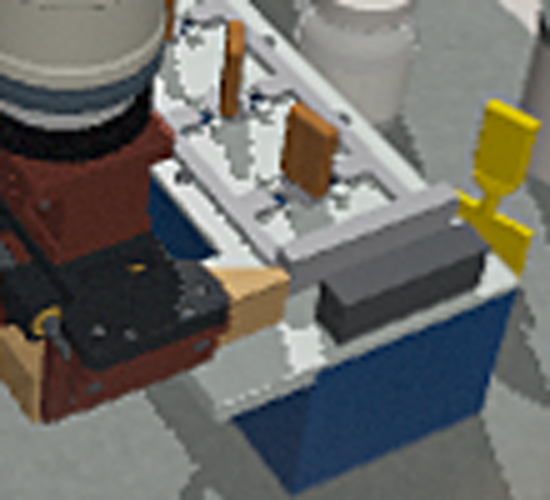

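View pics/t6z.png

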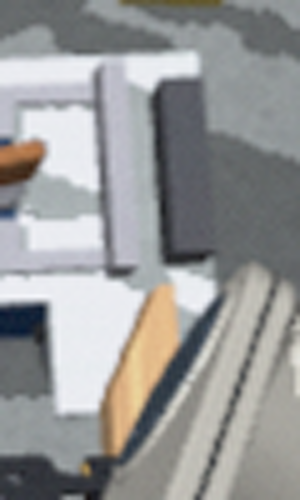

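```bash
python3 -c "
from h import *
im=cv2.imread('pics/t6.png')[120:180,355:390]
im=cv2.resize(im,None,fx=10,fy=10,interpolation=cv2.INTER_NEAREST)
im=np.clip((im/255.)**0.5*255,0,255).astype('uint8')
cv2.imwrite('pics/t6y.png',im)
from fit2 import place
M=[663.1,-103.8,np.radians(2.49)]
for g in(-180,-178,-176):
  for z in(100,128):
    print(g,z,((w2pix('top',place(M,[(-45,g,z),(40,g,z)]))-[355,120]+.5)*10).round(0).tolist())
"
```

```text
-180 100 [[175.0, 428.0], [150.0, 85.0]]
-180 128 [[200.0, 403.0], [175.0, 50.0]]
-178 100 [[167.0, 428.0], [142.0, 85.0]]
-178 128 [[192.0, 403.0], [166.0, 50.0]]
-176 100 [[158.0, 429.0], [134.0, 85.0]]
-176 128 [[183.0, 403.0], [158.0, 51.0]]
```

View pics/t6y.png

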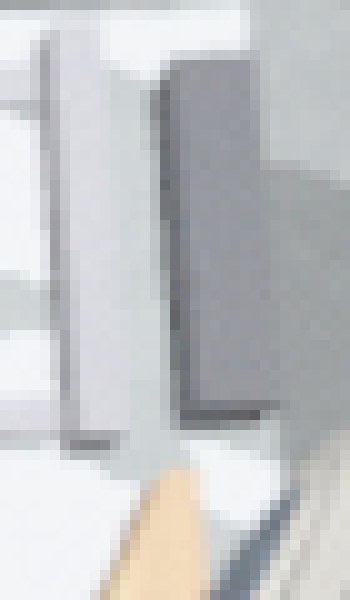

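```bash
python3 -c "
from h import *
from fit2 import place
M=[663.1,-103.8,np.radians(2.49)]
for g in(-182,-180,-178,-176):
    print(g,((w2pix('top',place(M,[(-64,g,131.5),(-90,g,131.5),(-64,g+8,131.5)]))-[355,120]+.5)*10).round(0).tolist())
"
```

```text
-182 [[218.0, 479.0], [225.0, 589.0], [183.0, 480.0]]
-180 [[209.0, 479.0], [217.0, 590.0], [175.0, 481.0]]
-178 [[200.0, 480.0], [208.0, 590.0], [166.0, 481.0]]
-176 [[192.0, 480.0], [200.0, 590.0], [158.0, 482.0]]
```

Emit:
carry_out([
  [[0, 0, 0], [12, 2, -0.5], 20],
  [[0, 0, 0], [24, 2.4, -0.5], 20],
  [[0, 0, 0], [36, 2.9, -0.5], 20],
  [[0, 0, 0], [46, 3.3, -0.5], 20],
  [[0, 0, 0], [54, 3.6, -0.5], 20],
  [[0, 0, 0], [60, 3.9, -0.5], 20],
  [[0, 0, 0], [60, 3.9, -0.5], 20],
])

```text
t: 11.52
ee_pos: [548.7, -268.2, 106.2]
orientation: [-0.072, 3.14, -0.002]
ft_force: [-0.1, -3.5, -3.6]
width: 32.6
```

```bash
python3 go.py 604.1 -265.5 106.4 92.5; python3 -c "
from h import *
snap('top','t7')
im=cv2.imread('pics/t7.png')[100:200,320:400]
im=cv2.resize(im,None,fx=6,fy=6,interpolation=cv2.INTER_NEAREST)
cv2.imwrite('pics/t7z.png',im)"
```

```text
t 11.52 pos [ 548.7 -268.2  106.2] jawyaw 92.6 zaxis [ 0. -0. -1.] q [-0.5  0.6  1.7 -0.   0.9 -2.1] F [-0.1 -3.5 -3.6] w 32.6
shift [55.4  2.7  0.2] turn z -0.1 or 179.9
```

View pics/t7z.png

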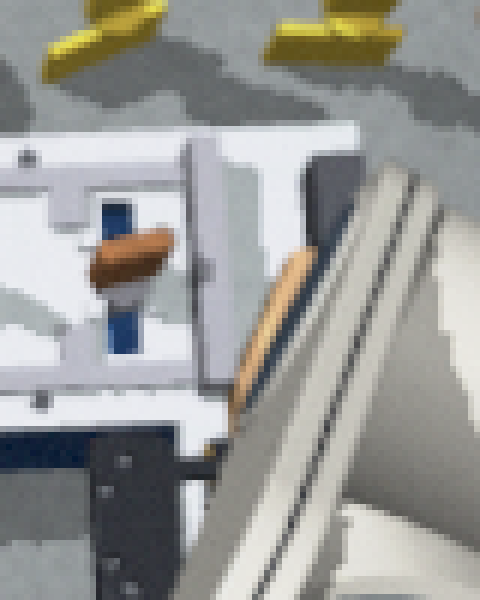

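Emit:
carry_out([
  [[0, 0, 0], [10, 0.4, 0], 20],
  [[0, 0, 0], [20, 0.9, 0], 20],
  [[0, 0, 0], [30, 1.3, 0], 20],
  [[0, 0, 0], [40, 1.7, 0], 20],
  [[0, 0, 0], [48, 2.2, 0], 20],
  [[0, 0, 0], [54, 2.5, 0], 20],
  [[0, 0, 0], [54, 2.5, 0], 20],
  [[0, 0, 0], [54, 2.5, 0], 20],
])

```text
t: 12.23
ee_pos: [602.4, -265.3, 106.4]
orientation: [-0.071, 3.138, -0.001]
ft_force: [3.6, -3.5, -1.7]
width: 32.7
```

```bash
python3 go.py 604.1 -265.5 106.4 92.5; python3 -c "
from h import *
snap('top','t8');snap('side','s8')
im=cv2.imread('pics/t8.png')[100:200,310:400]
im=cv2.resize(im,None,fx=5,fy=5,interpolation=cv2.INTER_NEAREST)
a=cv2.imread('pics/s8.png')[200:300,290:400];a=cv2.resize(a,None,fx=5,fy=5)[:500,:340]
cv2.imwrite('pics/t8z.png',np.hstack([im,a]))"
```

```text
t 12.23 pos [ 602.4 -265.3  106.4] jawyaw 92.6 zaxis [ 0. -0. -1.] q [-0.4  0.6  1.6  0.   0.9 -2. ] F [ 3.6 -3.5 -1.7] w 32.7
shift [ 1.7 -0.2  0. ] turn z -0.1 or 179.9
```

View pics/t8z.png

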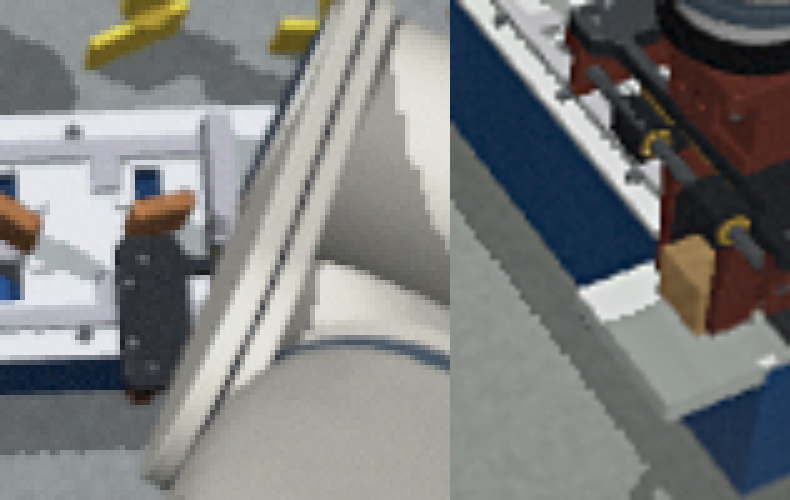

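Emit:
carry_out([
  [[0, 0, 0], [0, 0, 0], 50],
  [[0, 0, 0], [0, 0, 0], 50],
  [[0, 0, 0], [0, 0, 0], 50],
  [[0, 0, 0], [0, 0, 30], 50],
  [[0, 0, 0], [0, 0, 60], 50],
  [[0, 0, 0], [-30, 0, 95], 50],
  [[0, 0, 0], [-120, 0, 125], 50],
  [[0, 0, 0], [-160, 0, 125], 50],
  [[0, 0, 0], [-160, 0, 125], 50],
  [[0, 0, 0], [-160, 0, 125], 50],
])

```text
t: 13.17
ee_pos: [435.8, -263.7, 231.8]
orientation: [0.069, -3.138, -0.003]
ft_force: [-0.1, -0.1, 0.1]
width: 49.9
```

```bash
python3 go.py; python3 -c "
from h import *
snap('top','t9');snap('side','s9')
im=cv2.imread('pics/t9.png')[100:200,230:390]
im=cv2.resize(im,None,fx=5,fy=5,interpolation=cv2.INTER_CUBIC)
cv2.imwrite('pics/t9z.png',im)"
```

```text
t 13.17 pos [ 435.8 -263.7  231.8] jawyaw 92.5 zaxis [-0.  0. -1.] q [-0.6  0.2  1.9 -0.   1.  -2.2] F [-0.1 -0.1  0.1] w 49.9
```

View pics/t9z.png

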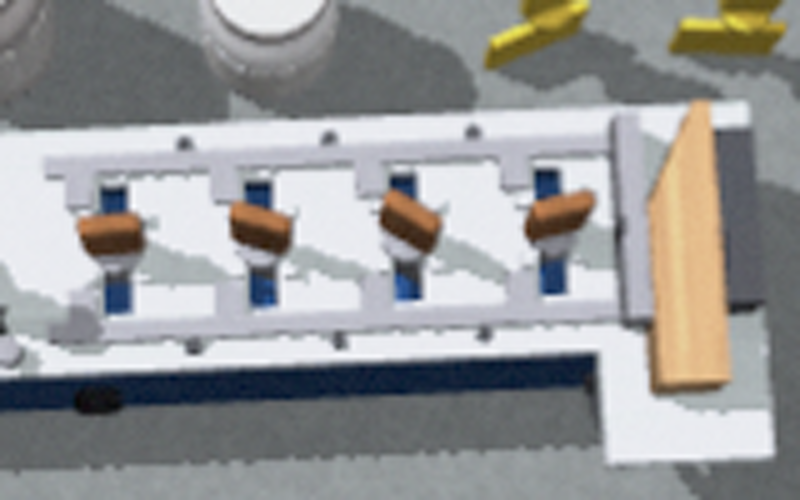

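View pics/s9.png

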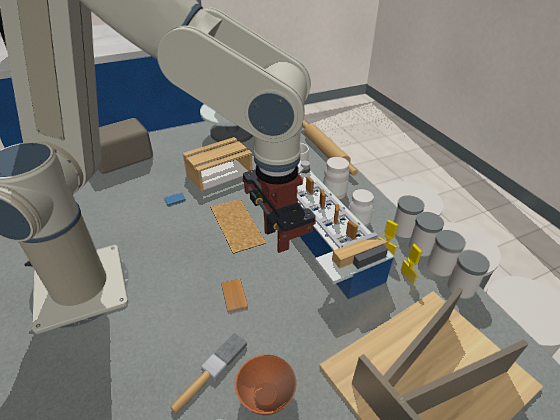

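```bash
python3 - <<'E'
from h import *
from fit2 import place
np.set_printoptions(precision=1,suppress=True)
fz=lambda l:[((x+.5)/5-.5+230,(y+.5)/5-.5+100) for x,y in l]
P=pix2w("top",fz([(114,187),(117,313),(259,182),(264,306),(403,174),(408,299),(547,169),(553,296)]),100)
print(P); print((P[0::2]+P[1::2])/2)
E
```

```text
[[ 688.     2.1  100. ]
 [ 626.     0.1  100. ]
 [ 690.5  -68.   100. ]
 [ 629.4  -70.4  100. ]
 [ 694.6 -137.6  100. ]
 [ 632.9 -139.5  100. ]
 [ 697.1 -207.4  100. ]
 [ 634.4 -209.2  100. ]]
[[ 657.     1.1  100. ]
 [ 660.   -69.2  100. ]
 [ 663.7 -138.5  100. ]
 [ 665.8 -208.3  100. ]]
```

Emit:
carry_out([
  [[0, 0, -39], [231, 55, 0], 40],
  [[0, 0, -39], [231, 55, 0], 40],
  [[0, 0, -39], [231, 55, 0], 40],
  [[0, 0, -39], [231, 55, 0], 40],
  [[0, 0, -39], [231, 55, 0], 40],
  [[0, 0, -78.5], [231, 55, 0], 40],
  [[0, 0, -78.5], [231, 55, 0], 40],
  [[0, 0, -78.5], [231, 55, 0], 40],
  [[0, 0, -78.5], [231, 55, 0], 40],
  [[0, 0, -78.5], [231, 55, 0], 40],
])

```text
t: 14.1
ee_pos: [673.4, -209.1, 229.7]
orientation: [-1.786, -2.583, -0.0]
ft_force: [0.1, 0.7, -0.0]
width: 40.3
```

```bash
python3 go.py 667 -208.5 112 14
```

```text
t 14.1 pos [ 673.4 -209.1  229.7] jawyaw 20.7 zaxis [-0.  0. -1.] q [-0.3  0.5  1.4  0.   1.2 -0.7] F [ 0.1  0.7 -0. ] w 40.3
shift [  -6.4    0.6 -117.7] turn z -6.7 or 173.3
```

Emit:
carry_out([
  [[0, 0, -6.7], [-6.4, 0.6, -20], 40],
  [[0, 0, -6.7], [-6.4, 0.6, -45], 40],
  [[0, 0, -6.7], [-6.4, 0.6, -70], 40],
  [[0, 0, -6.7], [-6.4, 0.6, -70], 40],
  [[0, 0, -6.7], [-6.4, 0.6, -70], 40],
])

```text
t: 14.52
ee_pos: [665.5, -208.7, 159.1]
orientation: [-1.926, -2.478, 0.001]
ft_force: [-0.1, -0.8, 0.6]
width: 40.4
```

```bash
python3 go.py 667 -208.5 112 14;python3 -c "
from h import *
snap('side','s10')
im=cv2.imread('pics/s10.png')[120:300,250:410]
im=cv2.resize(im,None,fx=3.3,fy=3.3,interpolation=cv2.INTER_CUBIC)
cv2.imwrite('pics/s10z.png',im)"
```

```text
t 14.52 pos [ 665.5 -208.7  159.1] jawyaw 14.3 zaxis [-0.  0. -1.] q [-0.3  0.6  1.5  0.   1.1 -0.6] F [-0.1 -0.8  0.6] w 40.4
shift [  1.5   0.2 -47.1] turn z -0.3 or 179.7
```

View pics/s10z.png

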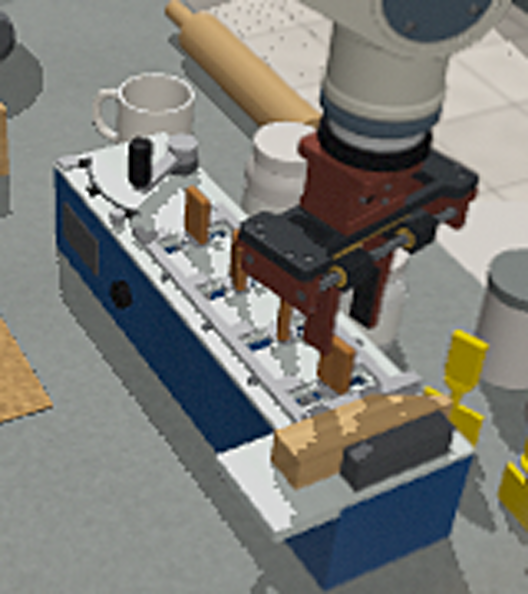

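Emit:
carry_out([
  [[0, 0, 0], [1.5, 0.2, -25], 40],
  [[0, 0, 0], [1.5, 0.2, -46], 40],
  [[0, 0, 0], [1.5, 0.2, -46], 40],
  [[0, 0, 0], [1.5, 0.2, -46], 2],
  [[0, 0, 0], [1.5, 0.2, -46], 2],
  [[0, 0, 0], [1.5, 0.2, -46], 2],
  [[0, 0, 0], [1.5, 0.2, -46], 2],
  [[0, 0, 0], [1.5, 0.2, -46], 2],
  [[0, 0, 0], [1.5, 0.2, -46], 2],
])

```text
t: 15.32
ee_pos: [667.7, -209.7, 116.5]
orientation: [1.927, 2.478, 0.001]
ft_force: [-0.0, 0.3, 4.4]
width: 10.1
```

```bash
python3 go.py 667 -208.5 112 92.5
```

```text
t 15.32 pos [ 667.7 -209.7  116.5] jawyaw 14.3 zaxis [ 0. -0. -1.] q [-0.3  0.7  1.5  0.   1.  -0.6] F [-0.   0.3  4.4] w 10.1
shift [-0.7  1.2 -4.5] turn z 78.2 or -101.8
```

Emit:
carry_out([
  [[0, 0, 7], [0, 0, 0.5], 2],
  [[0, 0, 14], [0, 0, 0.5], 2],
  [[0, 0, 21], [0, 0, 0.5], 2],
  [[0, 0, 28], [0, 0, 0.5], 2],
  [[0, 0, 35], [0, 0, 0.5], 2],
  [[0, 0, 42], [0, 0, 0.5], 2],
  [[0, 0, 49], [0, 0, 0.5], 2],
  [[0, 0, 56], [0, 0, 0.5], 2],
  [[0, 0, 63], [0, 0, 0.5], 2],
  [[0, 0, 70], [0, 0, 0.5], 2],
])

```text
t: 16.15
ee_pos: [667.4, -209.5, 116.5]
orientation: [0.148, 3.137, -0.0]
ft_force: [-0.4, 1.5, 3.2]
width: 9.6
```

Emit:
carry_out([
  [[0, 0, 5], [0, 0, 0], 2],
  [[0, 0, 8.2], [0, 0, 0], 2],
  [[0, 0, 8.2], [0, 0, 0], 2],
  [[0, 0, 8.2], [0, 0, 0], 2],
])

```text
t: 16.48
ee_pos: [667.4, -209.5, 116.5]
orientation: [-0.065, 3.14, -0.0]
ft_force: [-0.5, 1.4, 5.3]
width: 9.9
```

```bash
python3 go.py 667 -208.5 112 92.5
```

```text
t 16.48 pos [ 667.4 -209.5  116.5] jawyaw 92.4 zaxis [ 0. -0. -1.] q [-0.3  0.7  1.5  0.   1.  -1.9] F [-0.5  1.4  5.3] w 9.9
shift [-0.4  1.  -4.5] turn z 0.1 or -179.9
```

Emit:
carry_out([
  [[0, 0, 0], [0, 0, 8], 2],
  [[0, 0, 0], [0, 0, 16], 2],
  [[0, 0, 0], [0, 0, 24], 2],
  [[0, 0, 0], [0, 0, 32], 2],
  [[0, 0, 0], [0, 0, 32], 2],
])

```text
t: 16.9
ee_pos: [668.0, -209.9, 150.1]
orientation: [-0.067, 3.138, -0.002]
ft_force: [0.4, -0.7, -1.3]
width: 9.9
```

```bash
python3 go.py 667 -208.5 112 92.5;python3 -c "
from h import *
snap('side','s11')
im=cv2.imread('pics/s11.png')[120:300,250:410]
im=cv2.resize(im,None,fx=3.3,fy=3.3,interpolation=cv2.INTER_CUBIC)
cv2.imwrite('pics/s11z.png',im)"
```

```text
t 16.9 pos [ 668.  -209.9  150.1] jawyaw 92.4 zaxis [ 0. -0. -1.] q [-0.3  0.6  1.5 -0.   1.  -1.9] F [ 0.4 -0.7 -1.3] w 9.9
shift [ -1.    1.4 -38.1] turn z 0.1 or -179.9
```

View pics/s11z.png

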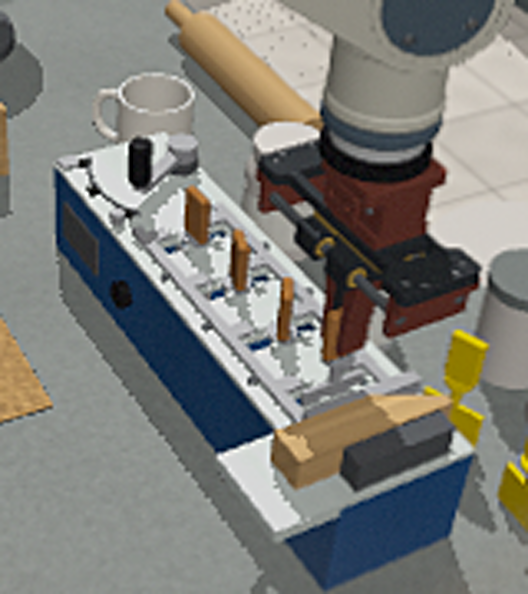

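Emit:
carry_out([
  [[0, 0, 0], [0, 0, 30], 2],
  [[0, 0, 0], [0, 0, 60], 2],
  [[0, 0, 0], [0, 0, 90], 2],
  [[0, 0, 0], [0, 0, 95], 2],
  [[0, 0, 0], [0, 0, 95], 2],
  [[0, 0, 0], [0, 0, 95], 2],
])

```text
t: 17.45
ee_pos: [666.4, -209.2, 241.7]
orientation: [0.067, -3.14, -0.001]
ft_force: [0.0, 0.3, -1.4]
width: 9.4
```

```bash
python3 go.py 519.6 382.6 247 99.5; python3 - <<'E'
from h import *
np.set_printoptions(precision=1,suppress=True)
fz=lambda l:[((x+.5)/5.8-.5+75,(y+.5)/5.8-.5+172) for x,y in l]
a=np.radians(9.5)
P=pix2w("top",fz([(112,325),(153,325),(280,300),(313,300),(66,325),(365,300)]),85)-[483,341,0]
print(np.c_[P[:,0]*np.cos(a)+P[:,1]*np.sin(a),-P[:,0]*np.sin(a)+P[:,1]*np.cos(a)])
im=cv2.imread('pics/t9.png')[165:280,70:170]
cv2.imwrite('pics/t9r.png',cv2.resize(im,None,fx=5.2,fy=5.2,interpolation=cv2.INTER_NEAREST))
E
```

```text
t 17.45 pos [ 666.4 -209.2  241.7] jawyaw 92.5 zaxis [-0.  0. -1.] q [-0.3  0.5  1.4 -0.   1.2 -1.9] F [ 0.   0.3 -1.4] w 9.4
shift [-146.8  591.8    5.3] turn z 7.0 or -173.0
[[ -6.2  43.1]
 [ -9.   26.2]
 [ -7.4 -27.5]
 [ -9.6 -41.1]
 [ -3.   62.2]
 [-13.2 -62.5]]
```

View pics/t9r.png

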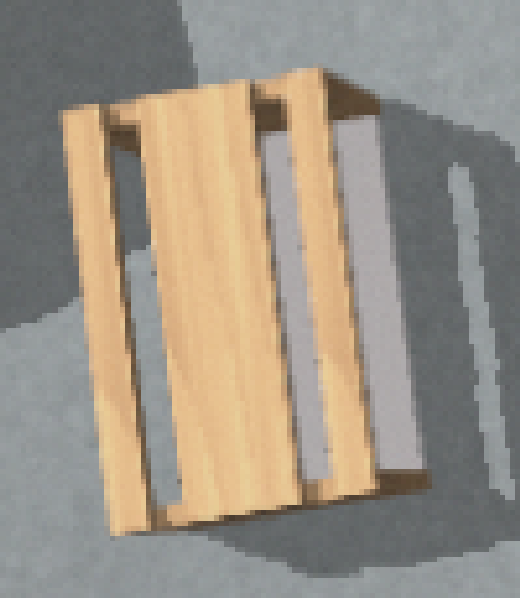

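Emit:
carry_out([
  [[0, 0, 0], [-20, 20, 25], 2],
  [[0, 0, 7], [-147, 592, 25], 2],
  [[0, 0, 7], [-147, 592, 25], 2],
  [[0, 0, 7], [-147, 592, 25], 2],
  [[0, 0, 7], [-147, 592, 25], 2],
  [[0, 0, 7], [-147, 592, 25], 2],
  [[0, 0, 7], [-147, 592, 25], 2],
  [[0, 0, 7], [-147, 592, 25], 2],
  [[0, 0, 7], [-147, 592, 25], 2],
  [[0, 0, 7], [-147, 592, 25], 2],
])

```text
t: 18.28
ee_pos: [563.6, 178.1, 265.1]
orientation: [0.258, -3.127, 0.001]
ft_force: [1.0, -0.3, -0.9]
width: 10.1
```

```bash
python3 go.py 519.6 382.6 247 99.5
```

```text
t 18.28 pos [563.6 178.1 265.1] jawyaw 99.4 zaxis [-0. -0. -1.] q [ 0.3  0.3  1.7 -0.   1.1 -1.4] F [ 1.  -0.3 -0.9] w 10.1
shift [-44.  204.5 -18.1] turn z 0.1 or -179.9
```

Emit:
carry_out([
  [[0, 0, 0], [-44, 202, -18], 2],
  [[0, 0, 0], [-44, 202, -18], 2],
  [[0, 0, 0], [-44, 202, -18], 2],
  [[0, 0, 0], [-44, 202, -18], 2],
  [[0, 0, 0], [-44, 202, -18], 2],
  [[0, 0, 0], [-44, 202, -50], 2],
  [[0, 0, 0], [-44, 202, -75], 2],
  [[0, 0, 0], [-44, 202, -75], 2],
  [[0, 0, 0], [-44, 202, -75], 2],
])

```text
t: 19.03
ee_pos: [519.8, 377.5, 189.5]
orientation: [0.259, -3.125, 0.005]
ft_force: [0.3, -0.4, -0.9]
width: 9.9
```

```bash
python3 go.py 519.6 382.6 110 99.5;python3 -c "
from h import *
snap('side','s12');snap('top','t12')
a=cv2.resize(cv2.imread('pics/s12.png')[80:230,150:300],None,fx=2.6,fy=2.6)
im=cv2.imread('pics/t12.png')[150:300,70:220]
im=cv2.resize(im,None,fx=2.6,fy=2.6,interpolation=cv2.INTER_CUBIC)
cv2.imwrite('pics/s12z.png',np.hstack([a,im]))"
```

```text
t 19.03 pos [519.8 377.5 189.5] jawyaw 99.5 zaxis [-0. -0. -1.] q [ 0.6  0.5  1.6 -0.   1.1 -1.1] F [ 0.3 -0.4 -0.9] w 9.9
shift [ -0.2   5.1 -79.5] turn z 0.0 or -180.0
```

View pics/s12z.png

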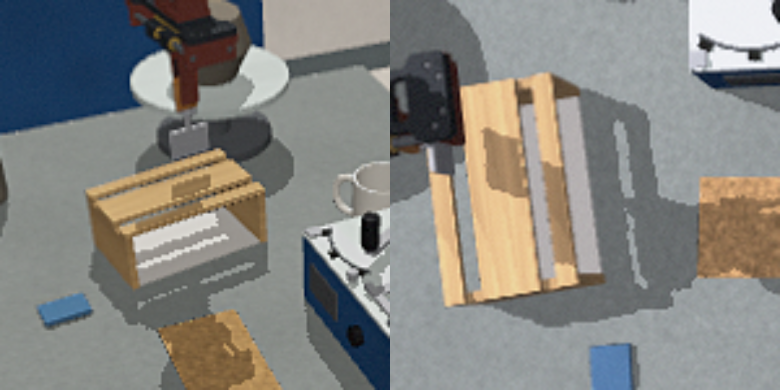

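Emit:
carry_out([
  [[0, 0, 0], [0, 4.5, -5], 2],
  [[0, 0, 0], [0, 4.5, -10], 2],
  [[0, 0, 0], [0, 4.5, -10], 2],
  [[0, 0, 0], [0, 4.5, -30], 2],
  [[0, 0, 0], [0, 4.5, -45], 2],
  [[0, 0, 0], [0, 4.5, -45], 2],
  [[0, 0, 0], [0, 4.5, -45], 2],
])

```text
t: 19.72
ee_pos: [521.4, 382.8, 147.4]
orientation: [0.259, -3.13, 0.001]
ft_force: [0.8, 0.0, -0.7]
width: 10.1
```

```bash
python3 go.py 519.6 382.6 104 99.5
```

```text
t 19.72 pos [521.4 382.8 147.4] jawyaw 99.4 zaxis [-0. -0. -1.] q [ 0.6  0.5  1.6 -0.   1.  -1.1] F [ 0.8  0.  -0.7] w 10.1
shift [ -1.8  -0.2 -43.4] turn z 0.1 or -179.9
```

Emit:
carry_out([
  [[0, 0, 0], [0, 0, -15], 2],
  [[0, 0, 0], [0, 0, -30], 2],
  [[0, 0, 0], [0, 0, -38], 2],
  [[0, 0, 0], [0, 0, -42], 2],
  [[0, 0, 0], [0, 0, -44], 2],
  [[0, 0, 0], [0, 0, -44], 2],
  [[0, 0, 0], [0, 0, -44], 2],
])

```text
t: 20.3
ee_pos: [522.1, 383.5, 104.4]
orientation: [-0.259, 3.13, 0.001]
ft_force: [-0.9, 0.2, -1.4]
width: 9.8
```

```bash
python3 go.py 519.6 382.6 104 99.5
```

```text
t 20.3 pos [522.1 383.5 104.4] jawyaw 99.5 zaxis [ 0.  0. -1.] q [ 0.6  0.6  1.6  0.   0.9 -1.1] F [-0.9  0.2 -1.4] w 9.8
shift [-2.5 -0.9 -0.4] turn z 0.0 or -180.0
```

Emit:
carry_out([
  [[0, 0, 0], [0, 0, -1.5], 2],
  [[0, 0, 0], [0, 0, -2.5], 2],
  [[0, 0, 0], [0, 0, -2.5], 2],
  [[0, 0, 0], [0, 0, -2.5], 2],
])

```text
t: 20.63
ee_pos: [522.0, 383.4, 101.6]
orientation: [-0.259, 3.13, 0.001]
ft_force: [-0.0, -0.5, -0.4]
width: 9.6
```

Release to a 30 mm opening and rise clear.

Emit:
carry_out([
  [[0, 0, 0], [0, 0, -0.3], 30],
  [[0, 0, 0], [0, 0, -0.3], 30],
  [[0, 0, 0], [0, 0, -0.3], 30],
  [[0, 0, 0], [0, 0, 20], 30],
  [[0, 0, 0], [0, 0, 50], 30],
  [[0, 0, 0], [0, 0, 85], 30],
  [[0, 0, 0], [30, -60, 120], 30],
  [[0, 0, 0], [60, -150, 120], 30],
  [[0, 0, 0], [60, -150, 120], 30],
  [[0, 0, 0], [60, -150, 120], 30],
])

```text
t: 21.47
ee_pos: [581.8, 232.6, 222.0]
orientation: [-0.261, 3.13, 0.0]
ft_force: [0.0, 0.1, -0.2]
width: 29.9
```

```bash
python3 go.py 664 -138.7 222 -29;python3 -c "
from h import *
snap('side','s13')
a=cv2.resize(cv2.imread('pics/s13.png')[80:260,150:400],None,fx=3,fy=3)
cv2.imwrite('pics/s13z.png',a)"
```

```text
t 21.47 pos [581.8 232.6 222. ] jawyaw 99.5 zaxis [ 0.  0. -1.] q [ 0.4  0.4  1.6 -0.   1.1 -1.4] F [ 0.   0.1 -0.2] w 29.9
shift [  82.2 -371.3   -0. ] turn z 51.5 or -128.5
```

View pics/s13z.png

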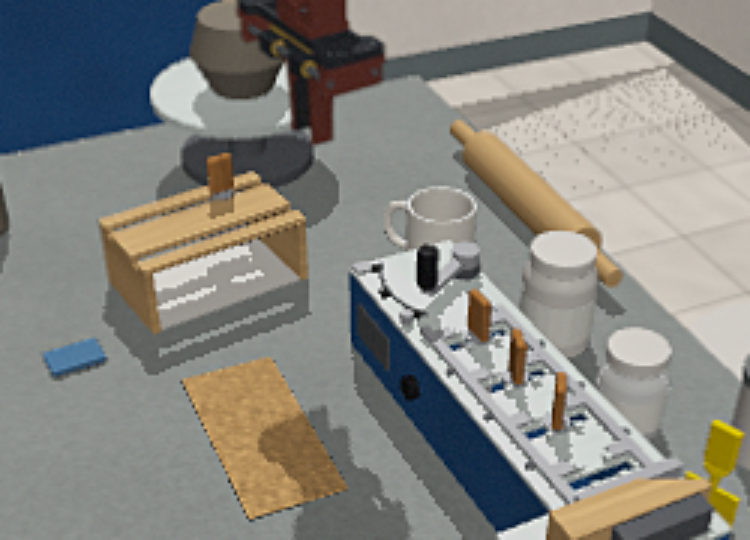

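Emit:
carry_out([
  [[0, 0, -70], [82, -371, 0], 36],
  [[0, 0, -70], [82, -371, 0], 36],
  [[0, 0, -70], [82, -371, 0], 36],
  [[0, 0, -70], [82, -371, 0], 36],
  [[0, 0, -70], [82, -371, 0], 36],
  [[0, 0, -70], [82, -371, 0], 36],
  [[0, 0, -70], [82, -371, 0], 36],
  [[0, 0, -70], [82, -371, 0], 36],
  [[0, 0, -70], [82, -371, 0], 36],
  [[0, 0, -70], [82, -371, 0], 36],
])

```text
t: 22.35
ee_pos: [664.4, -143.4, 221.1]
orientation: [1.597, 2.703, -0.002]
ft_force: [-0.4, 0.5, -0.2]
width: 36.3
```

Emit:
carry_out([
  [[0, 0, -58.5], [0, 0, 0], 36],
  [[0, 0, -58.5], [0, 0, 0], 36],
  [[0, 0, -58.5], [0, 0, 0], 36],
  [[0, 0, -58.5], [0, 0, 0], 36],
  [[0, 0, -58.5], [0, 0, 0], 36],
  [[0, 0, -58.5], [0, 0, 0], 36],
  [[0, 0, -58.5], [0, 0, 0], 36],
  [[0, 0, -58.5], [0, 0, 0], 36],
  [[0, 0, -58.5], [0, 0, -25], 36],
  [[0, 0, -58.5], [0, 0, -25], 36],
])

```text
t: 23.18
ee_pos: [661.4, -136.4, 192.6]
orientation: [-2.705, -1.591, 0.006]
ft_force: [-2.0, -0.9, -1.4]
width: 35.5
```

```bash
python3 go.py 664 -138.7 114 -29
```

```text
t 23.18 pos [ 661.4 -136.4  192.6] jawyaw -29.1 zaxis [-0.  0. -1.] q [-0.2  0.5  1.5  0.   1.1  0.3] F [-2.  -0.9 -1.4] w 35.5
shift [  2.6  -2.3 -78.6] turn z 0.1 or -179.9
```

Emit:
carry_out([
  [[0, 0, 0], [1, -1, -15], 36],
  [[0, 0, 0], [1, -1, -30], 36],
  [[0, 0, 0], [1, -1, -34], 36],
  [[0, 0, 0], [1, -1, -34], 36],
  [[0, 0, 0], [1, -1, -34], 36],
])

```text
t: 23.6
ee_pos: [664.5, -138.1, 162.5]
orientation: [-2.707, -1.594, 0.0]
ft_force: [0.7, -0.5, 0.5]
width: 35.9
```

```bash
python3 go.py 664 -138.7 114 -29;python3 -c "
from h import *
snap('side','s14')
a=cv2.resize(cv2.imread('pics/s14.png')[100:280,250:400],None,fx=3.3,fy=3.3)
cv2.imwrite('pics/s14z.png',a)"
```

```text
t 23.6 pos [ 664.5 -138.1  162.5] jawyaw -29.0 zaxis [-0.  0. -1.] q [-0.2  0.6  1.5 -0.   1.   0.3] F [ 0.7 -0.5  0.5] w 35.9
shift [ -0.5  -0.6 -48.5] turn z 0.0 or -180.0
```

View pics/s14z.png

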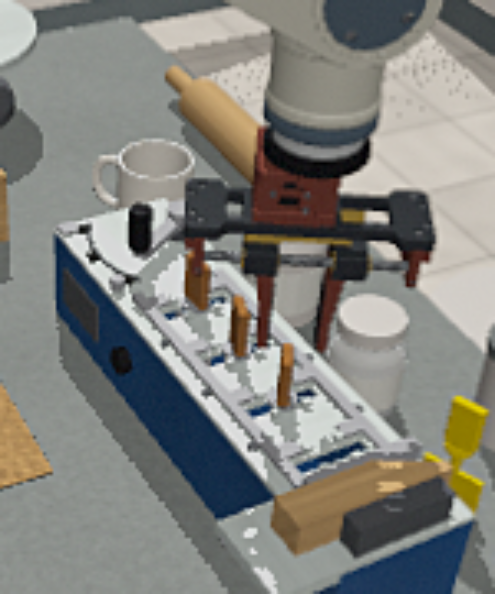

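Emit:
carry_out([
  [[0, 0, 0], [-0.5, -0.6, -25], 36],
  [[0, 0, 0], [-0.5, -0.6, -46], 36],
  [[0, 0, 0], [-0.5, -0.6, -46], 36],
  [[0, 0, 0], [-0.5, -0.6, -46], 2],
  [[0, 0, 0], [-0.5, -0.6, -46], 2],
  [[0, 0, 0], [-0.5, -0.6, -46], 2],
  [[0, 0, 0], [-0.5, -0.6, -46], 2],
  [[0, 0, 0], [-0.5, -0.6, -46], 2],
  [[0, 0, 0], [-0.5, -0.6, -46], 2],
])

```text
t: 24.4
ee_pos: [664.5, -138.9, 117.3]
orientation: [2.706, 1.593, 0.002]
ft_force: [-1.8, 0.2, 5.1]
width: 10.0
```

```bash
python3 go.py 664 -138.7 114 -87.5
```

```text
t 24.4 pos [ 664.5 -138.9  117.3] jawyaw -29.0 zaxis [ 0. -0. -1.] q [-0.2  0.6  1.6 -0.   0.9  0.3] F [-1.8  0.2  5.1] w 10.0
shift [-0.5  0.2 -3.3] turn z -58.5 or 121.5
```

Emit:
carry_out([
  [[0, 0, -7], [0, 0, 0.5], 2],
  [[0, 0, -14], [0, 0, 0.5], 2],
  [[0, 0, -21], [0, 0, 0.5], 2],
  [[0, 0, -28], [0, 0, 0.5], 2],
  [[0, 0, -35], [0, 0, 0.5], 2],
  [[0, 0, -42], [0, 0, 0.5], 2],
  [[0, 0, -49], [0, 0, 0.5], 2],
  [[0, 0, -55], [0, 0, 0.5], 2],
  [[0, 0, -58.5], [0, 0, 0.5], 2],
  [[0, 0, -58.5], [0, 0, 0.5], 2],
])

```text
t: 25.23
ee_pos: [664.5, -138.7, 117.3]
orientation: [3.141, 0.064, 0.002]
ft_force: [-1.1, 1.2, 4.0]
width: 9.7
```

Emit:
carry_out([
  [[0, 0, 0], [0, 0, 0], 2],
  [[0, 0, 0], [0, 0, 10], 2],
  [[0, 0, 0], [0, 0, 20], 2],
  [[0, 0, 0], [0, 0, 30], 2],
  [[0, 0, 0], [0, 0, 30], 2],
])

```text
t: 25.65
ee_pos: [665.4, -139.1, 149.5]
orientation: [3.14, 0.068, 0.006]
ft_force: [0.5, -0.3, -0.5]
width: 9.3
```

```bash
python3 go.py 664 -138.7 114 -87.5
```

```text
t 25.65 pos [ 665.4 -139.1  149.5] jawyaw -87.5 zaxis [ 0. -0. -1.] q [-0.2  0.6  1.6 -0.   1.   1.3] F [ 0.5 -0.3 -0.5] w 9.3
shift [ -1.4   0.4 -35.5] turn z 0.0 or -180.0
```

Emit:
carry_out([
  [[0, 0, 0], [0, 0, 40], 2],
  [[0, 0, 0], [0, 0, 80], 2],
  [[0, 0, 0], [0, 0, 117], 2],
  [[0, 0, 7], [-231, 507, 117], 2],
  [[0, 0, 7], [-231, 507, 117], 2],
  [[0, 0, 7], [-231, 507, 117], 2],
  [[0, 0, 7], [-231, 507, 117], 2],
  [[0, 0, 7], [-231, 507, 117], 2],
  [[0, 0, 7], [-231, 507, 117], 2],
  [[0, 0, 7], [-231, 507, 117], 2],
])

```text
t: 26.48
ee_pos: [541.8, 128.1, 263.9]
orientation: [-3.131, -0.259, -0.001]
ft_force: [0.4, -0.1, -2.1]
width: 10.0
```

```bash
python3 go.py 434.8 368.4 240 99.5
```

```text
t 26.48 pos [541.8 128.1 263.9] jawyaw -80.5 zaxis [ 0.  0. -1.] q [ 0.2  0.3  1.7 -0.   1.1  1.6] F [ 0.4 -0.1 -2.1] w 10.0
shift [-107.   240.3  -23.9] turn z 0.0 or -180.0
```

Emit:
carry_out([
  [[0, 0, 0], [-106, 239, 0], 2],
  [[0, 0, 0], [-106, 239, 0], 2],
  [[0, 0, 0], [-106, 239, 0], 2],
  [[0, 0, 0], [-106, 239, 0], 2],
  [[0, 0, 0], [-106, 239, 0], 2],
  [[0, 0, 0], [-106, 239, 0], 2],
  [[0, 0, 0], [-106, 239, -30], 2],
  [[0, 0, 0], [-106, 239, -60], 2],
  [[0, 0, 0], [-106, 239, -75], 2],
  [[0, 0, 0], [-106, 239, -75], 2],
])

```text
t: 27.32
ee_pos: [434.6, 364.6, 185.1]
orientation: [3.127, 0.261, -0.008]
ft_force: [-1.0, -1.2, -0.6]
width: 10.1
```

```bash
python3 go.py 434.8 368.4 150 99.5
```

```text
t 27.32 pos [434.6 364.6 185.1] jawyaw -80.5 zaxis [-0. -0. -1.] q [ 0.7  0.4  1.8 -0.   1.   2.1] F [-1.  -1.2 -0.6] w 10.1
shift [  0.2   3.8 -35.1] turn z -0.0 or 180.0
```

Emit:
carry_out([
  [[0, 0, 0], [0, 2.5, 0], 2],
  [[0, 0, 0], [0, 2.5, 0], 2],
  [[0, 0, 0], [0, 2.5, 0], 2],
])

```text
t: 27.57
ee_pos: [438.1, 368.8, 190.3]
orientation: [-3.129, -0.258, -0.004]
ft_force: [0.8, -0.1, -0.7]
width: 10.0
```

```bash
python3 go.py 434.8 368.4 150 99.5
```

```text
t 27.57 pos [438.1 368.8 190.3] jawyaw -80.6 zaxis [ 0.  0. -1.] q [ 0.7  0.4  1.8 -0.   1.   2.1] F [ 0.8 -0.1 -0.7] w 10.0
shift [ -3.3  -0.4 -40.3] turn z 0.1 or -179.9
```

Emit:
carry_out([
  [[0, 0, 0], [0, 0.5, -20], 2],
  [[0, 0, 0], [0, 0.5, -40], 2],
  [[0, 0, 0], [0, 0.5, -60], 2],
  [[0, 0, 0], [0, 0.5, -75], 2],
  [[0, 0, 0], [0, 0.5, -82], 2],
  [[0, 0, 0], [0, 0.5, -85], 2],
  [[0, 0, 0], [0, 0.5, -85], 2],
  [[0, 0, 0], [0, 0.5, -85], 2],
])

```text
t: 28.23
ee_pos: [437.7, 369.1, 104.7]
orientation: [-3.13, -0.259, -0.002]
ft_force: [1.0, 0.6, -1.4]
width: 9.6
```

```bash
python3 go.py 434.8 368.4 102 99.5
```

```text
t 28.23 pos [437.7 369.1 104.7] jawyaw -80.6 zaxis [ 0.  0. -1.] q [ 0.7  0.5  1.8 -0.   0.8  2.1] F [ 1.   0.6 -1.4] w 9.6
shift [-2.9 -0.7 -2.7] turn z 0.1 or -179.9
```

Emit:
carry_out([
  [[0, 0, 0], [0, 0, -1.2], 2],
  [[0, 0, 0], [0, 0, -2.4], 2],
  [[0, 0, 0], [0, 0, -2.4], 2],
  [[0, 0, 0], [0, 0, -2.4], 2],
])

```text
t: 28.57
ee_pos: [437.6, 369.2, 102.3]
orientation: [-3.13, -0.259, -0.003]
ft_force: [-0.4, -0.7, 6.2]
width: 10.0
```

Emit:
carry_out([
  [[0, 0, 0], [0, 0, -0.3], 30],
  [[0, 0, 0], [0, 0, -0.3], 30],
  [[0, 0, 0], [0, 0, -0.3], 30],
  [[0, 0, 0], [0, 0, 20], 30],
  [[0, 0, 0], [0, 0, 50], 30],
  [[0, 0, 0], [0, 0, 85], 30],
  [[0, 0, 0], [40, -40, 120], 30],
  [[0, 0, 0], [110, -140, 120], 30],
  [[0, 0, 0], [110, -140, 120], 30],
  [[0, 0, 0], [110, -140, 120], 30],
])

```text
t: 29.4
ee_pos: [536.8, 242.4, 220.2]
orientation: [-3.13, -0.261, -0.002]
ft_force: [-0.0, 0.6, 0.0]
width: 29.8
```

```bash
python3 go.py 661 -69 222 -18;python3 -c "
from h import *
snap('side','s15')
a=cv2.resize(cv2.imread('pics/s15.png')[80:280,150:400],None,fx=3,fy=3)
cv2.imwrite('pics/s15z.png',a)"
```

```text
t 29.4 pos [536.8 242.4 220.2] jawyaw -80.5 zaxis [ 0.  0. -1.] q [ 0.4  0.4  1.7 -0.   1.1  1.8] F [-0.   0.6  0. ] w 29.8
shift [ 124.2 -311.4    1.8] turn z 62.5 or -117.5
```

View pics/s15z.png

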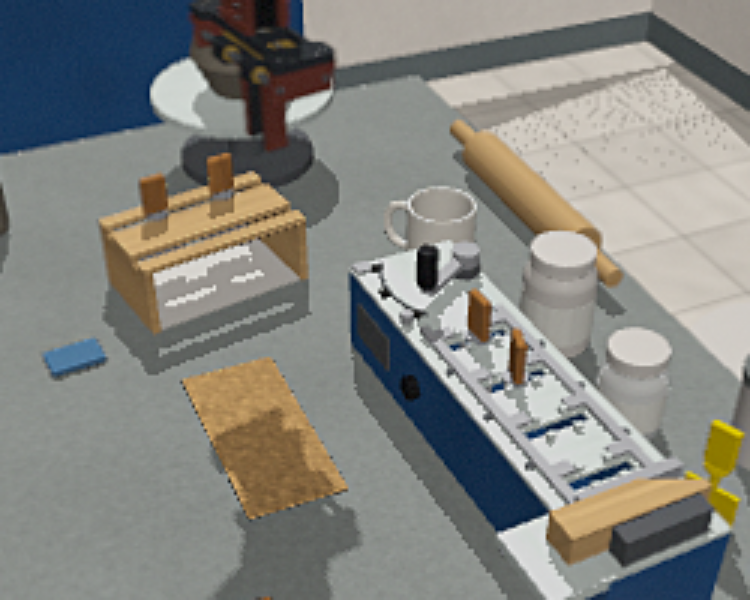

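Emit:
carry_out([
  [[0, 0, 62.5], [113.4, -298, 0], 36],
  [[0, 0, 62.5], [113.4, -298, 0], 36],
  [[0, 0, 62.5], [113.4, -298, 0], 36],
  [[0, 0, 62.5], [113.4, -298, 0], 36],
  [[0, 0, 62.5], [113.4, -298, 0], 36],
  [[0, 0, 62.5], [113.4, -298, 0], 36],
  [[0, 0, 62.5], [113.4, -298, 0], 36],
  [[0, 0, 62.5], [113.4, -298, 0], 36],
  [[0, 0, 62.5], [113.4, -298, 0], 36],
  [[0, 0, 62.5], [113.4, -298, -20], 36],
])

```text
t: 30.28
ee_pos: [652.3, -57.3, 202.4]
orientation: [2.536, 1.847, 0.007]
ft_force: [0.8, 0.2, 0.7]
width: 35.9
```

Emit:
carry_out([
  [[0, 0, 0], [0, 0, -18], 36],
  [[0, 0, 0], [0, 0, -36], 36],
  [[0, 0, 0], [0, 0, -36], 36],
  [[0, 0, 0], [0, 0, -36], 36],
])

```text
t: 30.62
ee_pos: [648.6, -54.2, 162.4]
orientation: [-2.541, -1.845, 0.003]
ft_force: [-0.0, 0.4, -0.2]
width: 36.1
```

```bash
python3 go.py 661 -69 116 -18;python3 -c "
from h import *
snap('side','s16')
a=cv2.resize(cv2.imread('pics/s16.png')[100:280,250:400],None,fx=3.3,fy=3.3)
cv2.imwrite('pics/s16z.png',a)"
```

```text
t 30.62 pos [648.6 -54.2 162.4] jawyaw -18.0 zaxis [-0.  0. -1.] q [-0.1  0.5  1.6  0.   1.   0.2] F [-0.   0.4 -0.2] w 36.1
shift [ 12.4 -14.8 -46.4] turn z 0.0 or -180.0
```

View pics/s16z.png

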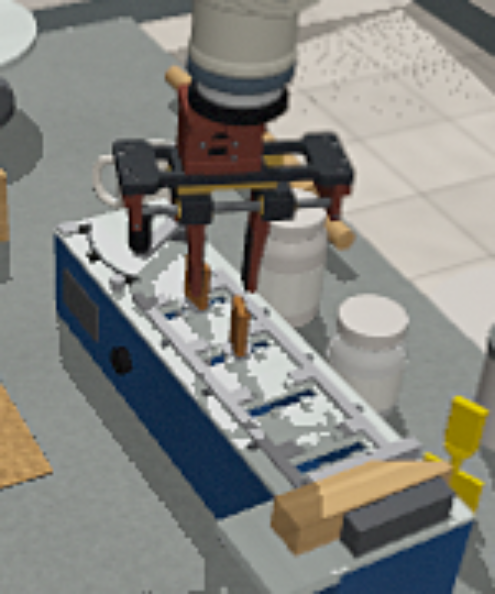

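Emit:
carry_out([
  [[0, 0, 0], [12.4, -14.8, 0], 36],
  [[0, 0, 0], [12.4, -14.8, 0], 36],
  [[0, 0, 0], [12.4, -14.8, 0], 36],
  [[0, 0, 0], [12.4, -14.8, 0], 36],
])

```text
t: 31.0
ee_pos: [662.0, -69.0, 164.4]
orientation: [2.542, 1.845, 0.001]
ft_force: [-0.7, -0.6, -0.6]
width: 36.0
```

```bash
python3 go.py 661 -69 116 -18
```

```text
t 31.0 pos [662.  -69.  164.4] jawyaw -18.1 zaxis [ 0.  0. -1.] q [-0.1  0.6  1.6  0.   1.   0.2] F [-0.7 -0.6 -0.6] w 36.0
shift [ -1.   -0.  -48.4] turn z 0.1 or -179.9
```

Emit:
carry_out([
  [[0, 0, 0], [-0.8, 0, -25], 36],
  [[0, 0, 0], [-0.8, 0, -47], 36],
  [[0, 0, 0], [-0.8, 0, -47], 36],
  [[0, 0, 0], [-0.8, 0, -47], 2],
  [[0, 0, 0], [-0.8, 0, -47], 2],
  [[0, 0, 0], [-0.8, 0, -47], 2],
  [[0, 0, 0], [-0.8, 0, -47], 2],
  [[0, 0, 0], [-0.8, 0, -47], 2],
  [[0, 0, 0], [-0.8, 0, -47], 2],
])

```text
t: 31.75
ee_pos: [661.7, -69.3, 117.8]
orientation: [2.541, 1.845, 0.002]
ft_force: [-0.1, 0.4, 6.8]
width: 9.9
```

Emit:
carry_out([
  [[0, 0, -7], [0, 0, 0.5], 2],
  [[0, 0, -14], [0, 0, 0.5], 2],
  [[0, 0, -21], [0, 0, 0.5], 2],
  [[0, 0, -28], [0, 0, 0.5], 2],
  [[0, 0, -35], [0, 0, 0.5], 2],
  [[0, 0, -42], [0, 0, 0.5], 2],
  [[0, 0, -49], [0, 0, 0.5], 2],
  [[0, 0, -56], [0, 0, 0.5], 2],
  [[0, 0, -63], [0, 0, 0.5], 2],
  [[0, 0, -69.4], [0, 0, 0.5], 2],
])

```text
t: 32.58
ee_pos: [661.6, -69.2, 117.8]
orientation: [-3.141, -0.06, -0.002]
ft_force: [0.7, 1.2, 3.1]
width: 9.6
```

Emit:
carry_out([
  [[0, 0, 0], [0, 0, 0], 2],
  [[0, 0, 0], [0, 0, 0], 2],
])

```text
t: 32.75
ee_pos: [661.6, -69.2, 117.8]
orientation: [3.141, 0.075, 0.002]
ft_force: [-1.0, 1.5, 5.1]
width: 9.9
```

```bash
python3 go.py 661 -69 116 92.5
```

```text
t 32.75 pos [661.6 -69.2 117.8] jawyaw -87.3 zaxis [ 0.  0. -1.] q [-0.1  0.6  1.6  0.   0.9  1.4] F [-1.   1.5  5.1] w 9.9
shift [-0.6  0.2 -1.8] turn z -0.2 or 179.8
```

Emit:
carry_out([
  [[0, 0, 0], [0, 0, 12], 2],
  [[0, 0, 0], [0, 0, 24], 2],
  [[0, 0, 0], [0, 0, 36], 2],
  [[0, 0, 0], [0, 0, 36], 2],
])

```text
t: 33.08
ee_pos: [662.9, -69.6, 156.5]
orientation: [3.14, 0.072, 0.008]
ft_force: [-0.5, 0.5, -1.1]
width: 10.4
```

Emit:
carry_out([
  [[0, 0, 0], [0, 0, 40], 2],
  [[0, 0, 0], [0, 0, 80], 2],
  [[0, 0, 0], [0, 0, 112], 2],
  [[0, 0, 7], [-131, 382, 112], 2],
  [[0, 0, 7], [-131, 382, 112], 2],
  [[0, 0, 7], [-131, 382, 112], 2],
  [[0, 0, 7], [-131, 382, 112], 2],
  [[0, 0, 7], [-131, 382, 112], 2],
  [[0, 0, 7], [-131, 382, 112], 2],
  [[0, 0, 7], [-131, 382, 112], 2],
])

```text
t: 33.92
ee_pos: [565.4, 208.2, 265.4]
orientation: [-3.131, -0.263, -0.001]
ft_force: [0.1, 0.5, -2.1]
width: 9.8
```

```bash
python3 go.py 531.2 313.6 190 99.5
```

```text
t 33.92 pos [565.4 208.2 265.4] jawyaw -80.4 zaxis [ 0.  0. -1.] q [ 0.3  0.3  1.6 -0.   1.1  1.7] F [ 0.1  0.5 -2.1] w 9.8
shift [-34.2 105.4 -75.4] turn z -0.1 or 179.9
```

Emit:
carry_out([
  [[0, 0, 0], [-34, 105, 0], 2],
  [[0, 0, 0], [-34, 105, 0], 2],
  [[0, 0, 0], [-34, 105, 0], 2],
  [[0, 0, 0], [-34, 105, -10], 2],
  [[0, 0, 0], [-34, 105, -40], 2],
  [[0, 0, 0], [-34, 105, -74], 2],
  [[0, 0, 0], [-34, 105, -74], 2],
  [[0, 0, 0], [-34, 105, -74], 2],
])

```text
t: 34.58
ee_pos: [531.4, 310.3, 189.5]
orientation: [3.129, 0.262, -0.006]
ft_force: [0.4, -0.6, -0.5]
width: 9.9
```

Emit:
carry_out([
  [[0, 0, 0], [0, 0, 0], 2],
])

```text
t: 34.67
ee_pos: [533.3, 311.4, 192.2]
orientation: [-3.13, -0.261, -0.002]
ft_force: [0.5, -0.1, -0.2]
width: 9.6
```

```bash
python3 go.py 531.2 313.6 103 99.5
```

```text
t 34.67 pos [533.3 311.4 192.2] jawyaw -80.5 zaxis [ 0.  0. -1.] q [ 0.5  0.5  1.7 -0.   1.   1.9] F [ 0.5 -0.1 -0.2] w 9.6
shift [ -2.1   2.2 -89.2] turn z -0.0 or 180.0
```

Emit:
carry_out([
  [[0, 0, 0], [-1, 2.2, -5], 2],
  [[0, 0, 0], [-1, 2.2, -8], 2],
  [[0, 0, 0], [-1, 2.2, -30], 2],
  [[0, 0, 0], [-1, 2.2, -50], 2],
  [[0, 0, 0], [-1, 2.2, -70], 2],
  [[0, 0, 0], [-1, 2.2, -82], 2],
  [[0, 0, 0], [-1, 2.2, -86], 2],
  [[0, 0, 0], [-1, 2.2, -86], 2],
  [[0, 0, 0], [-1, 2.2, -86], 2],
])

```text
t: 35.42
ee_pos: [532.0, 314.2, 105.8]
orientation: [-3.13, -0.262, -0.002]
ft_force: [0.6, -0.2, -0.4]
width: 10.2
```

```bash
python3 go.py 531.2 313.6 103 99.5
```

```text
t 35.42 pos [532.  314.2 105.8] jawyaw -80.4 zaxis [ 0.  0. -1.] q [0.5 0.6 1.7 0.  0.9 1.9] F [ 0.6 -0.2 -0.4] w 10.2
shift [-0.8 -0.6 -2.8] turn z -0.1 or 179.9
```

Emit:
carry_out([
  [[0, 0, 0], [0, 0, -1.5], 2],
  [[0, 0, 0], [0, 0, -2.6], 2],
  [[0, 0, 0], [0, 0, -2.6], 2],
  [[0, 0, 0], [0, 0, -2.6], 2],
  [[0, 0, 0], [0, 0, -2.6], 30],
  [[0, 0, 0], [0, 0, -2.6], 30],
  [[0, 0, 0], [0, 0, -2.6], 30],
  [[0, 0, 0], [0, 0, 25], 30],
  [[0, 0, 0], [0, 0, 60], 30],
  [[0, 0, 0], [0, 0, 95], 30],
])

```text
t: 36.25
ee_pos: [530.7, 313.4, 200.2]
orientation: [3.13, 0.262, -0.004]
ft_force: [0.7, 0.0, 0.9]
width: 29.7
```

Emit:
carry_out([
  [[0, 0, 43], [40, -100, 20], 36],
  [[0, 0, 43], [40, -100, 20], 36],
  [[0, 0, 43], [40, -100, 20], 36],
  [[0, 0, 43], [40, -100, 20], 36],
  [[0, 0, 43], [40, -100, 20], 36],
  [[0, 0, 43], [40, -100, 20], 36],
])

```text
t: 36.75
ee_pos: [571.8, 213.0, 220.3]
orientation: [2.822, 1.381, 0.001]
ft_force: [0.1, 1.2, -0.6]
width: 36.2
```

```bash
python3 go.py 658 1 222 6;python3 -c "
from h import *
snap('side','s17')
a=cv2.resize(cv2.imread('pics/s17.png')[80:280,150:400],None,fx=3,fy=3)
cv2.imwrite('pics/s17z.png',a)"
```

```text
t 36.75 pos [571.8 213.  220.3] jawyaw -37.8 zaxis [ 0.  0. -1.] q [0.3 0.4 1.7 0.  1.1 1. ] F [ 0.1  1.2 -0.6] w 36.2
shift [  86.2 -212.     1.7] turn z 43.8 or -136.2
```

View pics/s17z.png

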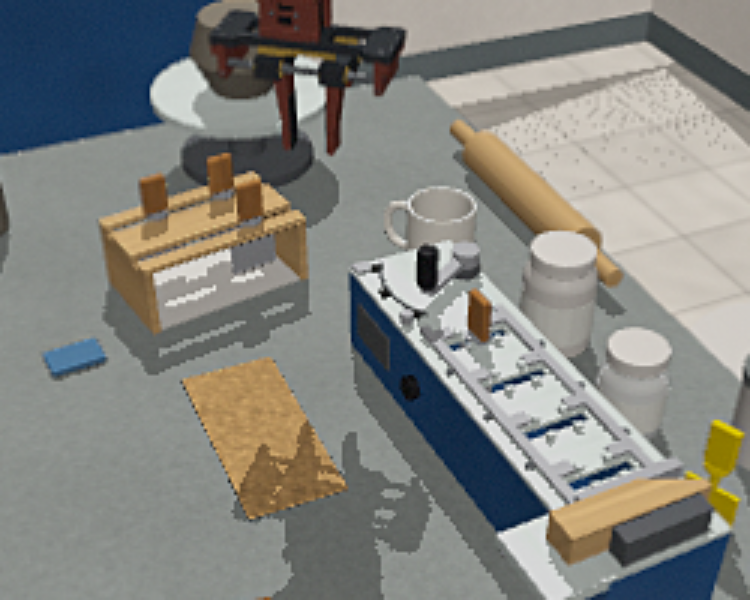

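Emit:
carry_out([
  [[0, 0, 43.8], [86.2, -212, 0], 36],
  [[0, 0, 43.8], [86.2, -212, 0], 36],
  [[0, 0, 43.8], [86.2, -212, 0], 36],
  [[0, 0, 43.8], [86.2, -212, 0], 36],
  [[0, 0, 43.8], [86.2, -212, 0], 36],
  [[0, 0, 43.8], [86.2, -212, 0], 36],
  [[0, 0, 43.8], [86.2, -212, 0], 36],
  [[0, 0, 43.8], [86.2, -212, 0], 36],
  [[0, 0, 43.8], [86.2, -212, -25], 36],
  [[0, 0, 43.8], [86.2, -212, -50], 36],
])

```text
t: 37.63
ee_pos: [658.7, 2.4, 171.1]
orientation: [2.111, 2.323, 0.004]
ft_force: [-0.5, 0.4, -0.1]
width: 36.0
```

Emit:
carry_out([
  [[0, 0, 0], [0, 0, 0], 36],
  [[0, 0, 0], [0, 0, 0], 36],
  [[0, 0, 0], [0, 0, 0], 36],
])

```text
t: 37.88
ee_pos: [658.0, 2.6, 171.0]
orientation: [2.108, 2.328, 0.001]
ft_force: [0.1, -0.9, 0.0]
width: 35.9
```

```bash
python3 go.py 658 1 117 6
```

```text
t 37.88 pos [658.    2.6 171. ] jawyaw 5.7 zaxis [ 0.  0. -1.] q [-0.   0.5  1.6  0.   1.  -0.1] F [ 0.1 -0.9  0. ] w 35.9
shift [ -0.   -1.6 -54. ] turn z 0.3 or -179.7
```

Emit:
carry_out([
  [[0, 0, 0], [0, -1.6, -25], 36],
  [[0, 0, 0], [0, -1.6, -45], 36],
  [[0, 0, 0], [0, -1.6, -53], 36],
  [[0, 0, 0], [0, -1.6, -53], 36],
  [[0, 0, 0], [0, -1.6, -53], 2],
  [[0, 0, 0], [0, -1.6, -53], 2],
  [[0, 0, 0], [0, -1.6, -53], 2],
  [[0, 0, 0], [0, -1.6, -53], 2],
  [[0, 0, 0], [0, -1.6, -53], 2],
  [[0, 0, 0], [0, -1.6, -53], 2],
])

```text
t: 38.72
ee_pos: [658.2, 0.3, 118.0]
orientation: [2.108, 2.328, 0.002]
ft_force: [-0.9, 0.7, 5.7]
width: 9.9
```

Emit:
carry_out([
  [[0, 0, 7], [0, 0, 0.5], 2],
  [[0, 0, 14], [0, 0, 0.5], 2],
  [[0, 0, 21], [0, 0, 0.5], 2],
  [[0, 0, 28], [0, 0, 0.5], 2],
  [[0, 0, 35], [0, 0, 0.5], 2],
  [[0, 0, 42], [0, 0, 0.5], 2],
  [[0, 0, 49], [0, 0, 0.5], 2],
  [[0, 0, 56], [0, 0, 0.5], 2],
  [[0, 0, 63], [0, 0, 0.5], 2],
  [[0, 0, 70], [0, 0, 0.5], 2],
])

```text
t: 39.55
ee_pos: [657.9, 0.2, 118.0]
orientation: [0.382, 3.118, 0.0]
ft_force: [-0.4, 0.6, 5.1]
width: 9.9
```

```bash
python3 go.py 658 1 117 92.5
```

```text
t 39.55 pos [657.9   0.2 118. ] jawyaw 76.0 zaxis [ 0.  0. -1.] q [-0.   0.6  1.6  0.   0.9 -1.3] F [-0.4  0.6  5.1] w 9.9
shift [ 0.1  0.8 -1. ] turn z 16.5 or -163.5
```

Emit:
carry_out([
  [[0, 0, 7], [0, 0, 0], 2],
  [[0, 0, 14], [0, 0, 0], 2],
  [[0, 0, 16.5], [0, 0, 0], 2],
  [[0, 0, 16.5], [0, 0, 0], 2],
  [[0, 0, 16.5], [0, 0, 12], 2],
  [[0, 0, 16.5], [0, 0, 24], 2],
  [[0, 0, 16.5], [0, 0, 36], 2],
  [[0, 0, 16.5], [0, 0, 36], 2],
])

```text
t: 40.22
ee_pos: [659.4, 0.1, 157.0]
orientation: [-0.059, 3.136, -0.001]
ft_force: [0.3, -0.7, -1.5]
width: 10.2
```

```bash
python3 go.py 446.4 299.4 265 99.5
```

```text
t 40.22 pos [659.4   0.1 157. ] jawyaw 92.2 zaxis [ 0. -0. -1.] q [-0.   0.5  1.6 -0.   1.  -1.6] F [ 0.3 -0.7 -1.5] w 10.2
shift [-213.   299.3  108. ] turn z 7.3 or -172.7
```

Emit:
carry_out([
  [[0, 0, 0], [0, 0, 40], 2],
  [[0, 0, 0], [0, 0, 80], 2],
  [[0, 0, 0], [-10, 0, 112], 2],
  [[0, 0, 7.3], [-212, 297, 112], 2],
  [[0, 0, 7.3], [-212, 297, 112], 2],
  [[0, 0, 7.3], [-212, 297, 112], 2],
  [[0, 0, 7.3], [-212, 297, 112], 2],
  [[0, 0, 7.3], [-212, 297, 112], 2],
  [[0, 0, 7.3], [-212, 297, 112], 2],
  [[0, 0, 7.3], [-212, 297, 112], 2],
])

```text
t: 41.05
ee_pos: [482.1, 242.5, 265.9]
orientation: [-0.259, 3.13, 0.0]
ft_force: [0.9, 0.7, -1.7]
width: 10.0
```

```bash
python3 go.py 446.4 299.4 190 99.5
```

```text
t 41.05 pos [482.1 242.5 265.9] jawyaw 99.4 zaxis [ 0.  0. -1.] q [ 0.4  0.2  1.8 -0.   1.1 -1.3] F [ 0.9  0.7 -1.7] w 10.0
shift [-35.7  56.9 -75.9] turn z 0.1 or -179.9
```

Emit:
carry_out([
  [[0, 0, 0], [-35.7, 56.9, 0], 2],
  [[0, 0, 0], [-35.7, 56.9, 0], 2],
  [[0, 0, 0], [-35.7, 56.9, -30], 2],
  [[0, 0, 0], [-35.7, 56.9, -60], 2],
  [[0, 0, 0], [-35.7, 56.9, -74], 2],
  [[0, 0, 0], [-35.7, 56.9, -74], 2],
  [[0, 0, 0], [-35.7, 56.9, -74], 2],
  [[0, 0, 0], [-35.7, 56.9, -74], 2],
])

```text
t: 41.72
ee_pos: [448.7, 298.6, 192.7]
orientation: [-0.259, 3.129, 0.001]
ft_force: [-0.2, -0.1, -1.5]
width: 9.8
```

```bash
python3 go.py 446.4 299.4 103 99.5
```

```text
t 41.72 pos [448.7 298.6 192.7] jawyaw 99.5 zaxis [ 0.  0. -1.] q [ 0.6  0.3  1.9 -0.   1.  -1.2] F [-0.2 -0.1 -1.5] w 9.8
shift [ -2.3   0.8 -89.7] turn z 0.0 or -180.0
```

Emit:
carry_out([
  [[0, 0, 0], [-1, 1, -15], 2],
  [[0, 0, 0], [-1, 1, -30], 2],
  [[0, 0, 0], [-1, 1, -50], 2],
  [[0, 0, 0], [-1, 1, -70], 2],
  [[0, 0, 0], [-1, 1, -82], 2],
  [[0, 0, 0], [-1, 1, -86], 2],
  [[0, 0, 0], [-1, 1, -88], 2],
  [[0, 0, 0], [-1, 1, -89], 2],
  [[0, 0, 0], [-1, 1, -89], 2],
  [[0, 0, 0], [-1, 1, -89], 2],
])

```text
t: 42.55
ee_pos: [447.5, 299.7, 103.4]
orientation: [-0.26, 3.129, 0.001]
ft_force: [-0.2, -0.1, -1.0]
width: 10.1
```

Emit:
carry_out([
  [[0, 0, 0], [0, 0, -0.5], 2],
  [[0, 0, 0], [0, 0, -0.5], 30],
  [[0, 0, 0], [0, 0, -0.5], 30],
  [[0, 0, 0], [0, 0, -0.5], 30],
  [[0, 0, 0], [0, 0, 25], 30],
  [[0, 0, 0], [0, 0, 60], 30],
  [[0, 0, 0], [0, 0, 95], 30],
  [[0, 0, 0], [0, -60, 125], 50],
  [[0, 0, 0], [0, -150, 125], 50],
  [[0, 0, 0], [0, -150, 125], 50],
])

```text
t: 43.38
ee_pos: [447.3, 178.6, 226.0]
orientation: [-0.264, 3.127, 0.001]
ft_force: [0.4, -0.5, -0.5]
width: 46.5
```

```bash
python3 go.py 604 -265.5 200 92.5;python3 -c "
from h import *
snap('side','s18');snap('top','t18')
a=cv2.resize(cv2.imread('pics/s18.png')[80:280,150:400],None,fx=3,fy=3)
cv2.imwrite('pics/s18z.png',a)"
```

```text
t 43.38 pos [447.3 178.6 226. ] jawyaw 99.6 zaxis [ 0.  0. -1.] q [ 0.4  0.2  1.9 -0.   1.  -1.4] F [ 0.4 -0.5 -0.5] w 46.5
shift [ 156.7 -444.1  -26. ] turn z -7.1 or 172.9
```

View pics/s18z.png

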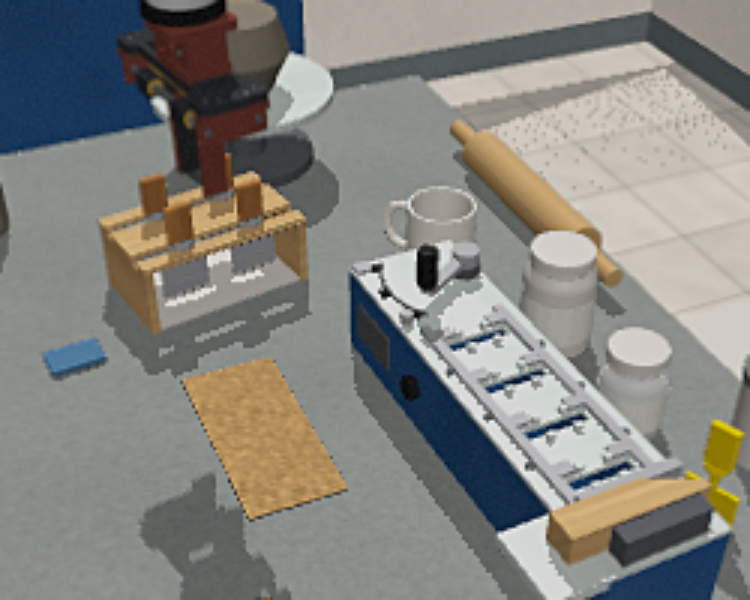

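View pics/t18.png

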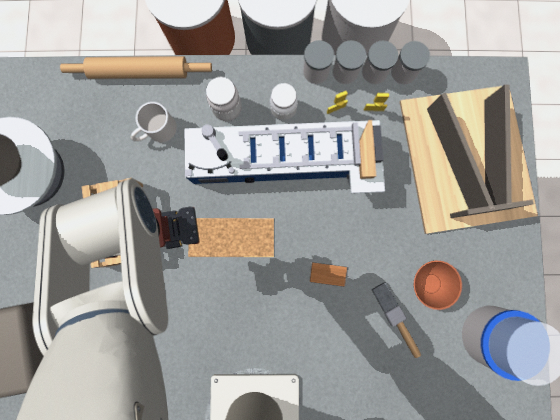

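Emit:
carry_out([
  [[0, 0, -7.1], [156, -445, 0], 50],
  [[0, 0, -7.1], [156, -445, 0], 50],
  [[0, 0, -7.1], [156, -445, 0], 50],
  [[0, 0, -7.1], [156, -445, 0], 50],
  [[0, 0, -7.1], [156, -445, 0], 50],
  [[0, 0, -7.1], [156, -445, 0], 50],
  [[0, 0, -7.1], [156, -445, 0], 50],
  [[0, 0, -7.1], [156, -445, 0], 50],
  [[0, 0, -7.1], [156, -445, 0], 50],
  [[0, 0, -7.1], [156, -445, 0], 50],
])

```text
t: 44.32
ee_pos: [585.5, -215.6, 224.2]
orientation: [-0.066, 3.141, 0.001]
ft_force: [1.1, 0.0, -0.0]
width: 49.9
```

Emit:
carry_out([
  [[0, 0, 0], [0, 0, 0], 50],
  [[0, 0, 0], [0, 0, 0], 50],
  [[0, 0, 0], [0, 0, 0], 50],
])

```text
t: 44.57
ee_pos: [584.4, -213.4, 223.7]
orientation: [0.065, -3.14, -0.002]
ft_force: [-0.4, 1.4, -0.1]
width: 49.8
```

```bash
python3 go.py 602 -266 150 92.5
```

```text
t 44.57 pos [ 584.4 -213.4  223.7] jawyaw 92.4 zaxis [-0.  0. -1.] q [-0.4  0.4  1.6  0.   1.1 -2. ] F [-0.4  1.4 -0.1] w 49.8
shift [ 17.6 -52.6 -73.7] turn z 0.1 or -179.9
```

Emit:
carry_out([
  [[0, 0, 0], [17.6, -52.6, 0], 50],
  [[0, 0, 0], [17.6, -52.6, 0], 50],
  [[0, 0, 0], [17.6, -52.6, -30], 50],
  [[0, 0, 0], [17.6, -52.6, -60], 50],
  [[0, 0, 0], [17.6, -52.6, -72], 50],
  [[0, 0, 0], [17.6, -52.6, -72], 50],
  [[0, 0, 0], [17.6, -52.6, -72], 50],
])

```text
t: 45.15
ee_pos: [602.3, -265.5, 152.5]
orientation: [0.068, -3.14, -0.001]
ft_force: [0.1, -0.4, 0.2]
width: 50.0
```

```bash
python3 go.py 602 -266 106.5 92.5;python3 -c "
from h import *
snap('side','s19')
a=cv2.resize(cv2.imread('pics/s19.png')[170:320,270:420],None,fx=3.6,fy=3.6)
cv2.imwrite('pics/s19z.png',a)"
```

```text
t 45.15 pos [ 602.3 -265.5  152.5] jawyaw 92.5 zaxis [-0.  0. -1.] q [-0.4  0.6  1.6  0.   1.  -2. ] F [ 0.1 -0.4  0.2] w 50.0
shift [ -0.3  -0.5 -46. ] turn z 0.0 or -180.0
```

View pics/s19z.png

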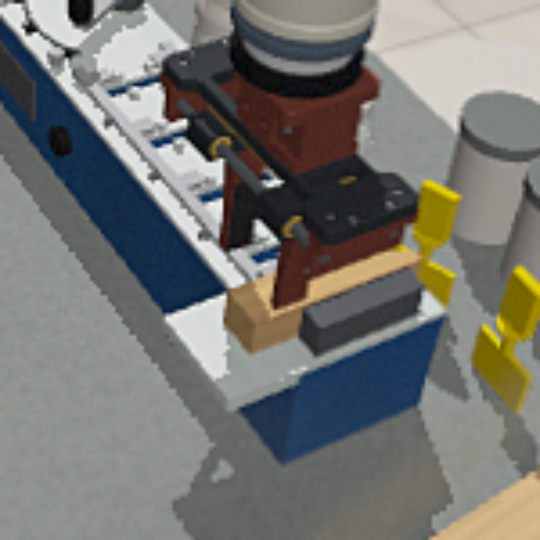

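Emit:
carry_out([
  [[0, 0, 0], [-1, -3, -20], 50],
  [[0, 0, 0], [-1, -3, -36], 50],
  [[0, 0, 0], [-1, -3, -46], 50],
  [[0, 0, 0], [-1, -3, -46], 50],
  [[0, 0, 0], [-1, -3, -46], 20],
  [[0, 0, 0], [-1, -3, -46], 20],
  [[0, 0, 0], [-1, -3, -46], 20],
  [[0, 0, 0], [-1, -3, -46], 20],
])

```text
t: 45.87
ee_pos: [602.0, -269.4, 107.7]
orientation: [-0.065, 3.139, 0.0]
ft_force: [-0.1, 2.4, 4.2]
width: 32.8
```

```bash
python3 go.py
```

```text
t 45.87 pos [ 602.  -269.4  107.7] jawyaw 92.4 zaxis [ 0.  0. -1.] q [-0.4  0.6  1.6  0.   0.9 -2. ] F [-0.1  2.4  4.2] w 32.8
```

Emit:
carry_out([
  [[0, 0, 0], [-15, -0.6, 0.5], 20],
  [[0, 0, 0], [-30, -1.1, 0.5], 20],
  [[0, 0, 0], [-45, -1.6, 0.5], 20],
  [[0, 0, 0], [-65, -2.3, 0.5], 20],
  [[0, 0, 0], [-85, -3, 0.5], 20],
  [[0, 0, 0], [-105, -3.8, 0.5], 20],
  [[0, 0, 0], [-125, -4.6, 0.5], 20],
  [[0, 0, 0], [-140, -5, 0.5], 20],
  [[0, 0, 0], [-140, -5, 0.5], 20],
])

```text
t: 46.62
ee_pos: [459.2, -274.7, 107.5]
orientation: [0.064, -3.14, -0.0]
ft_force: [-3.0, 0.4, 1.7]
width: 32.6
```

```bash
python3 go.py;python3 -c "
from h import *
snap('side','s20');snap('top','t20')
a=cv2.resize(cv2.imread('pics/s20.png')[150:310,250:400],None,fx=2.6,fy=2.6)
im=cv2.resize(cv2.imread('pics/t20.png')[90:250,240:390],None,fx=2.6,fy=2.6)
cv2.imwrite('pics/s20z.png',np.hstack([a,im]))"
```

```text
t 46.62 pos [ 459.2 -274.7  107.5] jawyaw 92.3 zaxis [-0.  0. -1.] q [-0.6  0.5  1.9 -0.   0.8 -2.2] F [-3.   0.4  1.7] w 32.6
```

View pics/s20z.png

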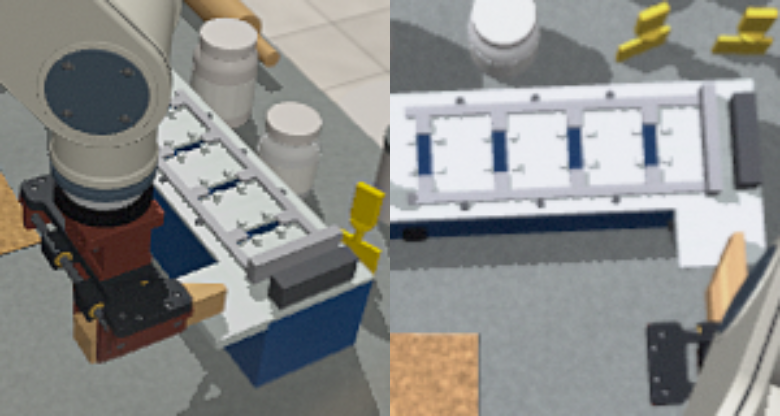

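Emit:
carry_out([
  [[0, 0, 0], [-15, 0, 40], 20],
  [[0, 0, -7], [-15, 0, 75], 20],
  [[0, 0, -70], [-9, 389, 85], 20],
  [[0, 0, -70], [-9, 389, 85], 20],
  [[0, 0, -70], [-9, 389, 85], 20],
  [[0, 0, -70], [-9, 389, 85], 20],
  [[0, 0, -70], [-9, 389, 85], 20],
  [[0, 0, -70], [-9, 389, 85], 20],
  [[0, 0, -70], [-9, 389, 85], 20],
  [[0, 0, -70], [-9, 389, 85], 20],
])

```text
t: 47.55
ee_pos: [452.8, 20.4, 190.0]
orientation: [1.454, 2.783, 0.001]
ft_force: [1.2, 0.2, -1.7]
width: 32.6
```

```bash
python3 go.py 451 114 120 0
```

```text
t 47.55 pos [452.8  20.4 190. ] jawyaw 34.8 zaxis [ 0.  0. -1.] q [ 0.   0.2  2.   0.   0.9 -0.6] F [ 1.2  0.2 -1.7] w 32.6
shift [ -1.8  93.6 -70. ] turn z -34.8 or 145.2
```

Emit:
carry_out([
  [[0, 0, -34.8], [-2, 92, 0], 20],
  [[0, 0, -34.8], [-2, 92, 0], 20],
  [[0, 0, -34.8], [-2, 92, -20], 20],
  [[0, 0, -34.8], [-2, 92, -45], 20],
  [[0, 0, -34.8], [-2, 92, -80], 20],
  [[0, 0, -34.8], [-2, 92, -110], 20],
  [[0, 0, -34.8], [-2, 92, -140], 20],
  [[0, 0, -34.8], [-2, 92, -155], 20],
  [[0, 0, -34.8], [-2, 92, -155], 20],
  [[0, 0, -34.8], [-2, 92, -155], 20],
])

```text
t: 48.38
ee_pos: [450.1, 110.6, 34.0]
orientation: [-2.214, -2.227, 0.002]
ft_force: [0.6, 0.6, -0.7]
width: 33.3
```

```bash
python3 go.py 451 114 11 0;python3 -c "
from h import *
snap('side','s21')
a=cv2.resize(cv2.imread('pics/s21.png')[100:300,150:320],None,fx=3,fy=3)
cv2.imwrite('pics/s21z.png',a)"
```

```text
t 48.38 pos [450.1 110.6  34. ] jawyaw 0.3 zaxis [-0. -0. -1.] q [0.2 0.5 2.1 0.  0.5 0.2] F [ 0.6  0.6 -0.7] w 33.3
shift [  0.9   3.4 -23. ] turn z -0.3 or 179.7
```

View pics/s21z.png

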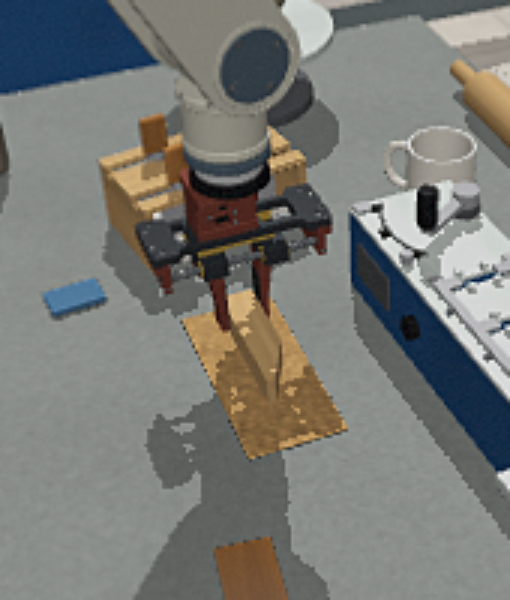

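Emit:
carry_out([
  [[0, 0, 0], [0, 0, -10], 20],
  [[0, 0, 0], [0, 0, -18], 20],
  [[0, 0, 0], [0, 0, -22], 20],
  [[0, 0, 0], [0, 0, -22], 20],
  [[0, 0, 0], [0, 0, -22], 20],
])

```text
t: 48.85
ee_pos: [449.7, 110.0, 12.4]
orientation: [-2.216, -2.227, 0.0]
ft_force: [0.8, 0.2, -1.1]
width: 33.0
```

Emit:
carry_out([
  [[0, 0, 0], [0, 0, -1], 20],
  [[0, 0, 0], [0, 0, -1.8], 20],
  [[0, 0, 0], [0, 0, -1.8], 20],
  [[0, 0, 0], [0, 0, -1.8], 20],
])

```text
t: 49.18
ee_pos: [450.0, 110.1, 10.9]
orientation: [2.215, 2.227, 0.001]
ft_force: [0.6, 0.3, -1.2]
width: 33.0
```

Emit:
carry_out([
  [[0, 0, 0], [0, 0, -1], 20],
  [[0, 0, 0], [0, 0, -1.5], 20],
  [[0, 0, 0], [0, 0, -1.5], 20],
  [[0, 0, 0], [0, 0, -1.5], 20],
])

```text
t: 49.52
ee_pos: [450.2, 110.3, 9.7]
orientation: [2.215, 2.227, 0.001]
ft_force: [-0.1, 1.8, 6.0]
width: 33.0
```

Contact felt (6 N upward), so I'll release and retreat.

Emit:
carry_out([
  [[0, 0, 0], [0, 0, 0.8], 20],
  [[0, 0, 0], [0, 0, 0.8], 60],
  [[0, 0, 0], [0, 0, 0.8], 60],
  [[0, 0, 0], [0, 0, 0.8], 60],
  [[0, 0, 0], [0, 0, 0.8], 60],
  [[0, 0, 0], [0, 0, 25], 60],
  [[0, 0, 0], [0, 0, 60], 60],
  [[0, 0, 0], [0, 0, 100], 60],
  [[0, 0, 0], [0, 0, 140], 60],
  [[0, 0, 0], [0, 0, 180], 60],
])

```text
t: 50.35
ee_pos: [449.0, 109.9, 190.8]
orientation: [-2.215, -2.227, 0.001]
ft_force: [1.0, 0.8, -0.3]
width: 60.0
```

Emit:
carry_out([
  [[0, 0, 0], [-60, -250, 60], 60],
  [[0, 0, 0], [-60, -250, 60], 60],
  [[0, 0, 0], [-60, -250, 60], 60],
  [[0, 0, 0], [-60, -250, 60], 60],
  [[0, 0, 0], [-60, -250, 60], 60],
  [[0, 0, 0], [-60, -250, 60], 60],
  [[0, 0, 0], [-60, -250, 60], 60],
  [[0, 0, 0], [-60, -250, 60], 60],
  [[0, 0, 0], [-60, -250, 60], 60],
  [[0, 0, 0], [-60, -250, 60], 60],
])

```text
t: 51.18
ee_pos: [389.5, -139.1, 248.7]
orientation: [-2.215, -2.226, 0.0]
ft_force: [0.2, 0.1, -0.4]
width: 59.7
```

```bash
python3 go.py;python3 -c "
from h import *
snap('side','s22');snap('top','t22')
np.set_printoptions(precision=1,suppress=True)
for n in ('top','side'):
  for q in ('lever_knob','wedge','paddle1','shutter_bar'): print(n,q,[(round(r['confidence'],2),w(n,r['point'])) for r in place_of(q,n)[:6]])
a=cv2.imread('pics/t22.png')[90:290,70:400]
cv2.imwrite('pics/t22z.png',cv2.resize(a,None,fx=2.4,fy=2.4,interpolation=cv2.INTER_CUBIC))
a=cv2.imread('pics/s22.png')[120:300,150:400]
cv2.imwrite('pics/s22z.png',cv2.resize(a,None,fx=3.1,fy=3.1,interpolation=cv2.INTER_CUBIC))"
```

```text
t 51.18 pos [ 389.5 -139.1  248.7] jawyaw 0.3 zaxis [-0.  0. -1.] q [-0.4  0.1  2.   0.   1.  -0.4] F [ 0.2  0.1 -0.4] w 59.7
top lever_knob [(0.54, array([636. ,  68.5, 147.5]))]
top wedge [(0.8, array([449. ,  87.3,   2.4])), (0.56, array([ 670.3, -267.8,  122.3]))]
top paddle1 [(0.72, array([447.2, 299.7,  21.4])), (0.63, array([520.9, 386.6,  23.1])), (0.56, array([ 791.8, -319.6,    0.5])), (0.52, array([434.8, 366.9,  19.3])), (0.47, array([531.3, 312.1,  24.3])), (0.46, array([ 793.8, -208.3,   -0.5]))]
top shutter_bar [(0.64, array([ 668.5, -268.6,  123. ])), (0.21, array([739.6, 254.1,  -6.8]))]
side lever_knob [(0.3, array([602.3,  49.7, 100.8]))]
side wedge [(0.66, array([450.1,  86.4,   1.4]))]
side paddle1 [(0.94, array([ 790.1, -312.6,    1.6])), (0.84, array([ 796. , -209.7,    3.9]))]
side shutter_bar [(0.9, array([ 669.4, -265.5,  125.6]))]
```

View pics/t22z.png

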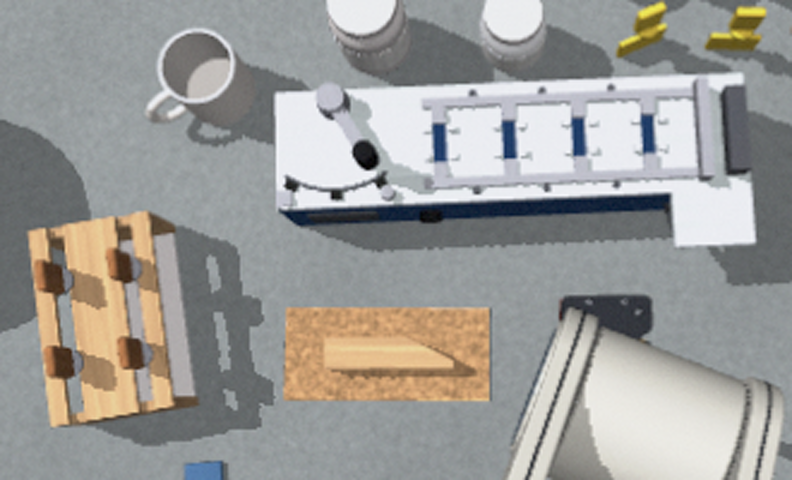

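View pics/s22z.png

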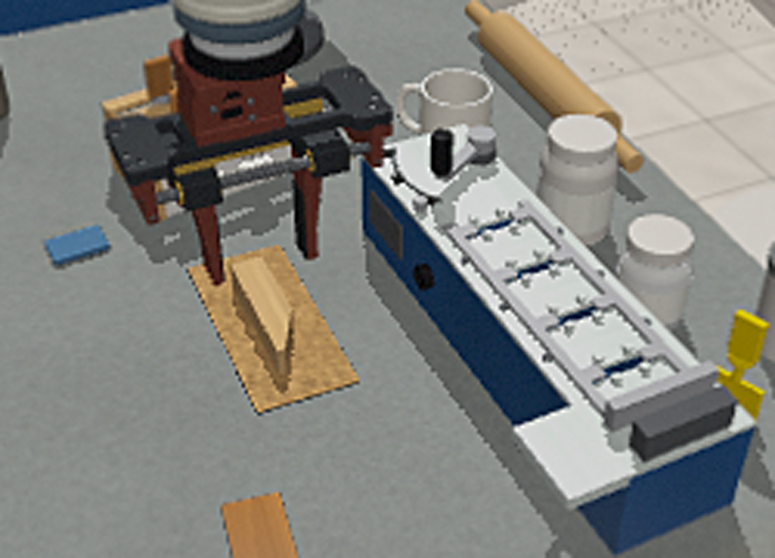

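```bash
python3 -c "
from h import *
print(order.close_job())"
```

```text
the job is handed in; nothing more can be done
None
```

The job is done and handed in after about 51 s of robot time. No verdict was reported.

- **Lever:** it was thrown to the round-stud side. The network's knob position works out to about +0.50 to +0.52 rad, against the +0.5 wanted.
- **Wedge and shutter:** the wedge went in and held the shutter open, and all four slots were clear.
- **Paddles:** all four were present. Each was turned in line with its slot, drawn out and hung in the rack.
- **Clearing down:** I pulled the wedge out, and the pictures show the shutter shut again with its teeth across the slots. The wedge was laid flat on the mat.

**Last checks:**
- The top view shows four paddles in the rack slots, with their origins at 19 to 24 mm; hanging by the collar gives 23 mm. The wedge lies wholly on the mat.
- I saw no change in the bystanders or the yellow look-alikes, but I checked them only by eye.
- In the last side view the arm hid most of the rack. That camera's knob report was the stud, and its paddle reports were the yellow look-alikes, so I relied on the top view there.
- I felt 3 to 7 N upward while gripping and turning paddles in the mixer, and about 6 N when setting down the second paddle and the wedge. Nothing moved that should not have.

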